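Lock the flow-cell press with its extension bar

ROBOT

A 6-joint arm with a two-finger parallel gripper is mounted at the origin on a cart in front of the work surface, level with it; the furniture and walls round the work are solid. World frame = base frame: x ahead of the robot, y to its left, z up, the work surface at z = 0. Lengths are in mm, angles in rad, forces in N, time in s.
With the tool pointing down it reaches from about 275 to 850 mm from the base axis. Payload 19 kg.
Tool frame: the origin (TCP) lies between the finger pads; the fingertips stand 19 mm ahead of it and the grasp point (between the pads) is the TCP; z points along the fingers, y is the direction in which the jaws open and shut (so a half turn about z gives the same grasp; the last joint's range is limited). The gripper opens to 85 mm and grips with 20 to 120 N. Pads are 22 mm wide; open, the fingers measure 114 mm over their backs; the gripper's body (76 mm by 85 mm) begins 54 mm behind the grasp point. The pads swing forward as they close: fully open they stand 13 mm farther back than shut.
Start: joints at [-1.261, 0.15, 1.437, -0, 1.554, -0.134], TCP at [246.862, -519.28, 250.267] pointing down, gripper open.
Joint ranges: [-2.8, 2.8], [-0.68, 2.1], [0.12, 2.68], [-1.39, 4.53], [0.16, 2.79], [-2.81, 2.81]. Speed limits (rad/s): [1.89, 1.89, 2.22, 3.01, 3.01, 3.01].

INTERFACE

Orientations are given as a unit quaternion [x, y, z, w].
In Python, from station import r gives the robot as it stands.
- The arm moves only by the tool step_arm, never from a script. Its argument "targets" is a list of rows, each an object with "linear": the shift along the tool's x, y, z in m, a list of three; "turn": the turn, a rotation vector about the tool's x, y, z in rad, a list of three; "fingers": the opening, from 0 (shut) to 1 (fully open). A call has exactly 5 rows; each row shifts and turns the commanded pose from where the row before left it, along the tool's axes as they then stand; what a row does not reach is not made up. A row lasts 1/12 s, in which the tool goes at most 41.7 mm and 7.16 degrees, less where a joint would pass 70% of its speed; a pose out of reach is approached as far as the arm can. A call is refused whole if a number of a shift passes 0.0417 or a number of a turn 0.125, either way. A call with a gripper value outside its range is refused whole. The fingers move at their own pace and stop on an object; the grip force is fixed at half the most. Time passes only in rows, so rows that do not move let the fingers close, or fill a call up. It gives the time, the measured TCP pose, the force and the opening at its end, in the units of the state.
- r.observe(): the state, without advancing time (a new reading comes with each control period).
- r.get_image(name): name is "side" or "top" or "wrist"; returns (picture, depth): 420x560x3 uint8, red, green, blue; 420x560 float32, mm along the optical axis (not along the pixel's ray), 0 where there is no reading.
- r.camera_info(name): a dict with "fovy" (degrees; the focal length in pixels is half the picture's height over the tangent of half this angle, whatever the lens; pixels are square), "cx", "cy" (the principal point, pixels), "R" (3x3) and "t" (3): a world point X has camera coordinates R X + t. Camera axes: x right, y down, z forward; pixel columns grow to the right and rows downward; lengths in mm; the calibration is good to about 2 mm. A picture is of the moment at which its call begins: read the wrist's pose just before it. camera_info takes no time and is no camera call; for the wrist camera it gives the pose at the moment of the call.
- r.finish_job(): hands the job in, once; it reports no verdict.
The state is a dict: "time": time; "q": joint angles; "dq": joint speeds; "joint_torque": joint torques, N m; "ee_pos": TCP position; "eef_rot": TCP orientation; "force": force on the tool from outside, world axes, zero at the start; "wrist_torque": the same for the moment, N m; "grip_width": finger opening in mm.
Only numpy, scipy, OpenCV 4.12 (cv2) and the standard library are available. Lean on these libraries where they do the work, as an engineer would, in place of code of your own. Each camera call takes 0.05 s, during which the arm holds its last target.

TASK

Close the flow-cell press: push the loose extension bar well into the socket of the press's short lever and, with the bar, swing the lever over its dead point until it rests fully home against its stop. Feel for the stop and do not strain the lever against it, keep your fingers off the press, then draw the bar out, lay it flat on the worktop clear of the press and let go; leave the other things standing where they are.

Things in the scene. Friction and masses are not known exactly. Their poses are not given: they have to be found in the camera images.
- press_base: Flow-cell press, fixed to the worktop: aluminium plate 270 x 150 x 10 mm (x -55 to 215, y -75 to 75 mm) with a grey plunger block and, at the far (+x) end, a clear flow cell before an upright plate; 130 mm high at most. Origin on the worktop below the lever's pivot. +x is the way the plunger pushes, z up. The lever points to its -x side and swings from its -y to its +y side.
- lever_pivot (a point): Vertical pivot axis of the lever, at the height of the socket's middle (75 mm above the worktop). Axes as the press base. With the bar held at its grip (186 mm out) 7 to 11 N across the bar carry the lever over the worst point and about 4 N move it near the dead point; leaning on the bar with clearly more than that, once the lever is on its stop, strains the press.
- clamp_lever (a joint): Lever angle, rad: 0 open, grows clockwise seen from above; starts at 0 to 0.2. Resistance (0.6 N m of it steady friction) rises to 1.45 N m near 0.45 and fades to the dead point at 0.80; beyond it the spring helps. Let go halfway, it springs back; just beyond the dead point friction holds it short of the stop, so push it home. The stop is set anew each time: it is met between 0.83 and 1.05.
- socket_mouth (a point): Middle of the open outer end of the lever's square steel socket, 86 mm from the pivot, 75 mm above the worktop. +x points straight out of the socket, away from the pivot (the bar goes in along -x), z up. Hole 17.5 x 17.5 mm, 52 mm deep; a flared lip stands 7 mm further out; 25.5 mm wide outside (lip 33 mm).
- lever_pin (a point): Leading face of the vertical pin (12 mm thick, 30 mm tall) at the end of the lever's ear, 55 mm from the pivot; it meets the stop's face when the lever is home.
- stop_face (a point): Face of the fixed upright stop block on the press's base plate, at 75 mm height; its +x axis (the press's +x) points into the block, the way the pin arrives. Lever home: the pin lies at this face.
- bar_grip (a point): Middle of the loose extension bar's black grip: square, 24 x 24 x 105 mm; the bar starts lying flat on the worktop so this point is 12 mm above it. +x runs along the bar to the tip, z up. Whole bar 212 mm, 0.22 to 0.37 kg. The point is 45 mm behind the grip's front end.
- bar_tip (a point): Tip of the bar's square steel shaft (14 x 14 mm, 107 mm long in front of the grip, last 6 mm reduced to 11 mm), 152 mm ahead of the middle of the grip. Pushed in until it meets the socket's bottom the tip is 52 mm inside the mouth and the middle of the grip 186 mm from the pivot.
- extension_bar: The same extension bar; origin on its axis line at the front end of the grip, on the underside. x to the tip, z up.
- amber_bottle: Brown bottle with black cap, 48 mm across, 95 mm tall; bystander. Origin under its middle.
- specimen_cup: White-lidded specimen cup, 53 mm across, 59 mm tall; bystander. Origin under its middle.
- slide_box: Blue box 84 x 62 x 40 mm; bystander. Origin under its middle.
- timer: White timer 62 x 62 x 22 mm; bystander. Origin under its middle.

How it is judged (in metres and radians):
On the way, in this order (a step that is already met when the one before it is completed fails the run):
1. the bar's tip is at least 30 mm inside the socket while the lever is still open (x of bar_tip in the frame of socket_mouth below -0.03 m and y of bar_tip in the frame of socket_mouth between -0.006 and 0.006 m and z of bar_tip in the frame of socket_mouth between -0.006 and 0.006 m and value of joint clamp_lever below 0.45 rad), for 0.2 s.
2. the lever is beyond its dead point and the bar is still in the socket (x of bar_tip in the frame of socket_mouth below -0.03 m and y of bar_tip in the frame of socket_mouth between -0.006 and 0.006 m and z of bar_tip in the frame of socket_mouth between -0.006 and 0.006 m and value of joint clamp_lever above 0.81 rad), for 0.1 s.
At the end, for the whole second after the job is handed in: The lever is past its dead point (above 0.81 rad) and at rest with its pin within 2 mm of the stop's face; the bar lies flat on the worktop (axis below 18 mm), at rest, released, not touching the press, its tip at least 40 mm from the socket's mouth (value of joint clamp_lever above 0.81 rad and x of lever_pin in the frame of stop_face above -0.002 m and velocity of joint clamp_lever below 0.05 rad/s and height (world z) of each of bar_grip, bar_tip below 0.018 m and horizontal distance between bar_tip and socket_mouth above 0.04 m and contact force between extension_bar and press_base below 0.1 N and linear speed of extension_bar below 0.02 m/s and contact force between the fingers and extension_bar below 0.1 N).
It fails at once if the bar strains the press: contact force above 50 N (contact force between extension_bar and press_base above 50 N).
It fails at once if the fingers touch the press (contact force between the fingers and press_base above 1 N).
It fails at once if a bystander is moved by more than 20 mm (distance of any of amber_bottle, specimen_cup, slide_box, timer from where it was at the start of the episode above 0.02 m).
It also fails if it takes over 72 s, if anything falls off the work surface, if the arm or the gripper's body presses on something with over 40 N, if the wrist force passes 120 N, or if a joint passes its speed limit or range.

## Working session

There is one attempt and no reset: what is moved stays moved. The work goes in short steps, Python scripts to look and compute and a tool call to move; the robot and the scene stay as the last step left them, time stands still between calls to the robot, and variables do not carry over. Pictures are saved under pics/ and viewed, and the job is handed in when it is done.

Besides the shell and the picture viewer there is one more tool, called after "Emit:" by a JSON object that holds its "name" and its "arguments", one argument or row to a line. step_arm: Moves the arm, as the interface text tells. Its arguments: {"type":"object","properties":{"targets":{"type":"array","items":{"type":"object","properties":{"linear":{"type":"array","items":{"type":"number"}},"turn":{"type":"array","items":{"type":"number"}},"fingers":{"type":"number"}}}}},"required":["targets"]}

```bash
ls; mkdir -p pics; python3 - <<'E'
from station import r
import cv2,numpy as np
print(r.observe())
for n in("side","top","wrist"):
    ci=r.camera_info(n);print(n,ci)
    im,d=r.get_image(n)
    cv2.imwrite(f"pics/{n}0.png",im[:,:,::-1]); np.save(f"pics/{n}0.npy",d)
E
```

```text
pics
{'time': 0.0, 'q': array([-1.26101188e+00,  1.50937094e-01,  1.43804375e+00, -3.03880707e-05,
        1.55381239e+00, -1.33985377e-01]), 'dq': array([-0.00164132,  0.00045682,  0.00098615,  0.00134046,  0.00029554,
       -0.00213091]), 'joint_torque': array([-5.01827031e-03, -7.13058758e+01, -5.70864844e+01, -7.95130800e-04,
        8.85558111e-03,  1.12843616e-04]), 'ee_pos': array([ 246.78240757, -519.08438519,  249.69697868]), 'eef_rot': array([ 9.75484138e-01,  2.20068936e-01, -6.78305562e-05, -5.96641444e-04]), 'force': array([-0.34842728, -0.67790039,  0.01808822]), 'wrist_torque': array([ 0.01932933,  0.01610688, -0.04677641]), 'grip_width': 85.28976854276311}
side {'fovy': 52.48126687540119, 'cx': 275.28530975015127, 'cy': 209.93551158972303, 'R': array([[-0.9939669 , -0.10792199,  0.01956139],
       [-0.08019599,  0.59344793, -0.80086713],
       [ 0.07482251, -0.79760416, -0.59852251]]), 't': array([ 582.52189858,   94.8921385 , 1193.48551952])}
top {'fovy': 57.260060130627494, 'cx': 276.8971767707061, 'cy': 206.719830307004, 'R': array([[ 0.00476995, -0.99980306,  0.01926352],
       [-0.99350284, -0.00692859, -0.11359626],
       [ 0.11370736, -0.01859651, -0.99334023]]), 't': array([   9.84529929,  589.19461495, 1057.91865822])}
wrist {'fovy': 69.68818403950407, 'cx': 280.3863449594134, 'cy': 204.7973995235833, 'R': array([[ 0.42890259, -0.90334927, -0.00162995],
       [-0.86150435, -0.40957645,  0.30009561],
       [-0.27175875, -0.12730758, -0.95390773]]), 't': array([-574.45140647,  -38.31459268,  380.54794085])}
```

View pics/top0.png

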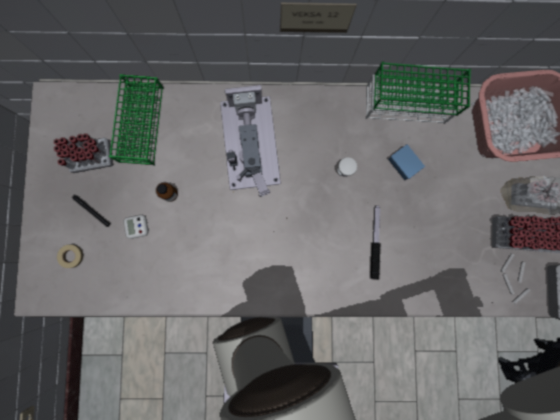

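View pics/side0.png

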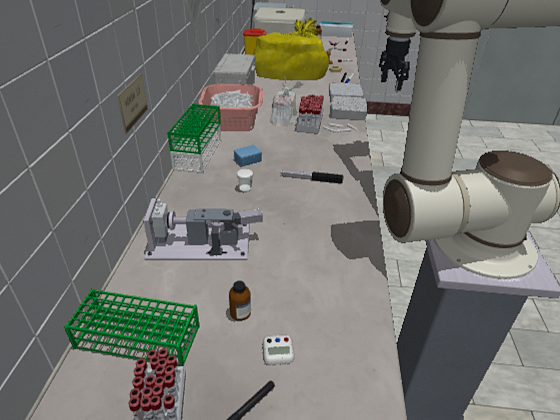

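View pics/wrist0.png

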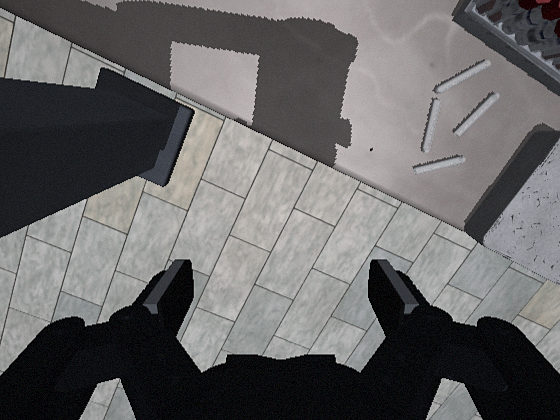

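```bash
cat > h.py <<'E'
import numpy as np,cv2
from station import r
def ray(ci,u,v):
    f=210/np.tan(np.radians(ci["fovy"]/2))
    d=np.array([(u-ci["cx"])/f,(v-ci["cy"])/f,1.])
    R=np.array(ci["R"]);t=np.array(ci["t"])
    return -R.T@t, R.T@d
def onplane(ci,u,v,z):
    o,d=ray(ci,u,v); s=(z-o[2])/d[2]; return o+s*d
def proj(ci,X):
    f=210/np.tan(np.radians(ci["fovy"]/2))
    c=np.array(ci["R"])@np.array(X,float)+np.array(ci["t"])
    return np.array([ci["cx"]+f*c[0]/c[2],ci["cy"]+f*c[1]/c[2]])
def pts(ci,d):
    f=210/np.tan(np.radians(ci["fovy"]/2))
    v,u=np.mgrid[0:d.shape[0],0:d.shape[1]]
    c=np.stack([(u-ci["cx"])/f*d,(v-ci["cy"])/f*d,d],-1)
    return (c-np.array(ci["t"]))@np.array(ci["R"])
E
python3 - <<'E'
from h import *
im=cv2.imread("pics/top0.png")
a=cv2.resize(im[80:200,200:320],None,fx=5,fy=5,interpolation=cv2.INTER_CUBIC)
b=cv2.resize(im[195:295,340:410],None,fx=6,fy=6,interpolation=cv2.INTER_CUBIC)
cv2.imwrite("pics/za.png",a);cv2.imwrite("pics/zb.png",b)
s=cv2.imread("pics/side0.png")
cv2.imwrite("pics/zc.png",cv2.resize(s[190:270,135:275],None,fx=5.5,fy=5.5,interpolation=cv2.INTER_CUBIC))
ci=r.camera_info("top"); P=pts(ci,np.load("pics/top0.npy"))
# bar: points 
reg=P[195:295,360:395]; h=reg[...,2]
print("table z",np.median(P[250:290,330:350,2]))
g=cv2.cvtColor(im,cv2.COLOR_BGR2HSV)
m=(g[195:295,360:395,2]<50); ys,xs=np.nonzero(m); print(xs.min()+360,xs.max()+360,ys.min()+195,ys.max()+195)
print(np.median(reg[m],0))
for nm,(u,v) in dict(cup=(347,167),bottle=(166,191),box=(407,162),timer=(136,227)).items(): print(nm,onplane(ci,u,v,20).round())
E
```

```text
table z -1.5377677519561364
371 379 243 278
[ 440.30346697 -264.99318591   22.449655  ]
cup [ 709. -191.   20.]
bottle [634. 332.  20.]
box [ 725. -368.   20.]
timer [530. 412.  20.]
```

View pics/za.png

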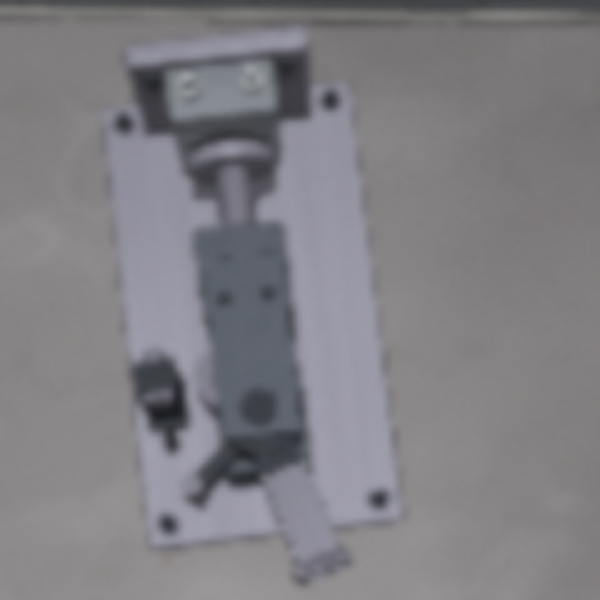

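View pics/zb.png

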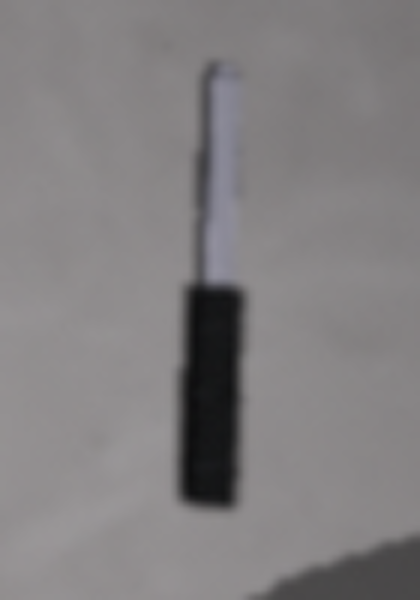

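View pics/zc.png

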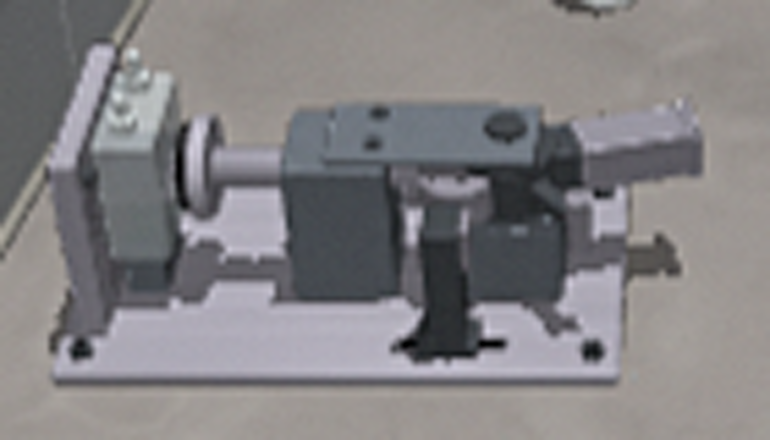

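```bash
python3 - <<'E'
from h import *
ci=r.camera_info("top")
def A(x,y,z,f=5,u0=200,v0=80): return onplane(ci,(x+.5)/f-.5+u0,(y+.5)/f-.5+v0,z)
C=np.array([A(105,115,10),A(350,88,10),A(405,520,10),A(150,547,10)])[:,:2]; print("corners",C.round(1))
L=np.array([[215,75],[215,-75],[-55,-75],[-55,75]],float)
lc=L-L.mean(0);cc=C-C.mean(0)
th=np.arctan2((lc[:,0]*cc[:,1]-lc[:,1]*cc[:,0]).sum(),(lc*cc).sum())
R=np.array([[np.cos(th),-np.sin(th)],[np.sin(th),np.cos(th)]]); o=C.mean(0)-R@L.mean(0)
print("press yaw",th,"pivot",o, "res",(C-(L@R.T+o)).round(1))
for z in(90,100,110):print("disc",z,A(258,404,z).round(1))
m=A(322,562,92);print("mouth",m, np.degrees(np.arctan2(*(m[:2]-o)[::-1])),np.hypot(*(m[:2]-o)))
for a,b in(((268,490),(294,575)),((303,468),(348,553))):
  p,q=A(*a,88),A(*b,88);print("edge",p,q,np.degrees(np.arctan2(*(q-p)[:2][::-1])))
B=lambda x,y,z:A(x,y,z,6,340,195)
for n,x,y,z in(("tip",226,64,19),("gf",214,288,24),("gr",209,503,24)):print(n,B(x,y,z).round(1))
im=cv2.imread("pics/top0.png");g=im.max(2)<60
m=np.zeros_like(g);m[195:295,360:395]=g[195:295,360:395]
P=pts(ci,np.load("pics/top0.npy"))
ys,xs=np.nonzero(m);W=np.array([onplane(ci,u,v,24) for u,v in zip(xs,ys)])[:,:2]
print(cv2.minAreaRect(W.astype(np.float32)))
E
```

```text
corners [[903.2 182.3]
 [921.8  36.3]
 [659.8   2.4]
 [642.7 150.6]]
press yaw 0.12390797106200843 pivot [702.49272327  83.00771206] res [[-3.4 -1.7]
 [-3.3  1.1]
 [ 2.6  0.6]
 [ 4.1 -0. ]]
disc 90 [709.1  85.   90. ]
disc 100 [706.8  84.5 100. ]
disc 110 [704.4  84.  110. ]
mouth [622.09913247  49.33974527  92.        ] -157.2765914385557 87.15882875275696
edge [662.0031162   79.04441517  88.        ] [615.4940663   64.46202961  88.        ] -162.59177471220056
edge [674.31102806  60.17251026  88.        ] [627.74552346  35.37557508  88.        ] -151.9639280879348
tip [ 597.1 -277.1   19. ]
gf [ 489.4 -267.3   24. ]
gr [ 388.9 -262.5   24. ]
((440.1611022949219, -264.4808654785156), (24.711475372314453, 101.12373352050781), 86.26982879638672)
```

```bash
cat >> h.py <<'E'
from scipy.spatial.transform import Rotation as Ro
def st():
    o=r.observe(); R=Ro.from_quat(o["eef_rot"]).as_matrix()
    print("t %.2f"%o["time"],"p",o["ee_pos"].round(1),"yaw %.4f"%np.arctan2(R[1,0],R[0,0]),"z",R[:,2].round(3),"F",o["force"].round(1),"T",o["wrist_torque"].round(2),"w %.1f"%o["grip_width"],"q",o["q"].round(2))
    return o,R
def need(p,yaw):
    o,R=st(); y0=np.arctan2(R[1,0],R[0,0]); d=np.array(p)-o["ee_pos"]
    print("shift now",(R.T@d).round(1),"dist",np.linalg.norm(d).round(1)); 
    c,s=np.cos(yaw),np.sin(yaw); T=np.array([[c,s,0],[s,-c,0],[0,0,-1]])
    print("shift after turn",(T.T@d).round(1),"rotvec",Ro.from_matrix(R.T@T).as_rotvec().round(4))
E
python3 - <<'E'
from h import *
need([444.5,-265,170],-0.067)
E
```

```text
t 0.15 p [ 246.8 -519.1  249.8] yaw 0.4438 z [-0.     0.001 -1.   ] F [-0.8 -0.3  0.4] T [-0.06  0.03  0.02] w 85.6 q [-1.26  0.15  1.44  0.    1.55 -0.13]
shift now [ 287.6 -144.6   80. ] dist 331.7
shift after turn [ 180.2 -266.8   79.8] rotvec [-1.000e-03  1.000e-04  5.108e-01]
```

Emit:
{"name": "step_arm", "arguments": {
  "targets": [
    {"linear": [0, 0, 0.008], "turn": [0, 0, 0.102], "fingers": 1},
    {"linear": [0, 0, 0.016], "turn": [0, 0, 0.102], "fingers": 1},
    {"linear": [0, 0, 0.016], "turn": [0, 0, 0.102], "fingers": 1},
    {"linear": [0, 0, 0.016], "turn": [0, 0, 0.102], "fingers": 1},
    {"linear": [0, 0, 0.016], "turn": [0, 0, 0.102], "fingers": 1}
  ]
}}

```text
time: 0.57
ee_pos: [246.8, -519.1, 177.3]
eef_rot: [0.999, -0.036, -0.0, -0.0]
force: [-0.1, -0.5, 0.3]
grip_width: 85.4
```

Emit:
{"name": "step_arm", "arguments": {
  "targets": [
    {"linear": [0.018, -0.026, 0], "turn": [0, 0, 0], "fingers": 1},
    {"linear": [0.018, -0.026, 0], "turn": [0, 0, 0], "fingers": 1},
    {"linear": [0.018, -0.026, 0], "turn": [0, 0, 0], "fingers": 1},
    {"linear": [0.018, -0.026, 0], "turn": [0, 0, 0], "fingers": 1},
    {"linear": [0.018, -0.026, 0], "turn": [0, 0, 0], "fingers": 1}
  ]
}}

```text
time: 0.98
ee_pos: [345.8, -394.2, 178.1]
eef_rot: [0.999, -0.033, -0.0, -0.0]
force: [0.1, -0.9, -0.1]
grip_width: 85.0
```

Emit:
{"name": "step_arm", "arguments": {
  "targets": [
    {"linear": [0.018, -0.026, 0], "turn": [0, 0, 0], "fingers": 1},
    {"linear": [0.018, -0.026, 0], "turn": [0, 0, 0], "fingers": 1},
    {"linear": [0.018, -0.026, 0], "turn": [0, 0, 0], "fingers": 1},
    {"linear": [0.018, -0.026, 0], "turn": [0, 0, 0], "fingers": 1},
    {"linear": [0.018, -0.026, 0], "turn": [0, 0, 0], "fingers": 1}
  ]
}}

```text
time: 1.4
ee_pos: [444.3, -270.3, 178.2]
eef_rot: [0.999, -0.033, -0.0, -0.0]
force: [0.5, -0.7, -0.3]
grip_width: 85.4
```

```bash
python3 - <<'E'
from h import *
need([444.5,-265,170],-0.067)
ci=r.camera_info("wrist");im,d=r.get_image("wrist")
cv2.imwrite("pics/w1.png",im[:,:,::-1]);np.save("pics/w1.npy",d)
import pickle;pickle.dump(ci,open("pics/w1.pkl","wb"))
print("cam",-np.array(ci["R"]).T@ci["t"])
E
```

```text
t 1.40 p [ 444.3 -270.3  178.2] yaw -0.0662 z [-0.  0. -1.] F [ 0.5 -0.7 -0.3] T [-0.01 -0.01  0.02] w 85.4 q [-0.69  0.07  1.67  0.    1.4   0.94]
shift now [-0.2 -5.3  8.2] dist 9.8
shift after turn [-0.2 -5.3  8.2] rotvec [-0.0002  0.0001  0.0008]
cam [ 521.58289638 -275.44898575  302.01710193]
```

View pics/w1.png

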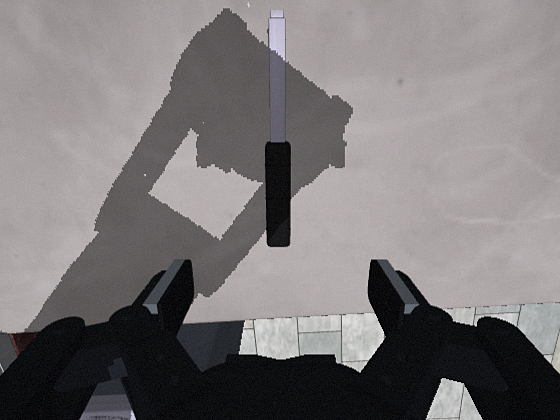

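```bash
python3 - <<'E'
from h import *
import pickle
ci=pickle.load(open("pics/w1.pkl","rb"))
im=cv2.imread("pics/w1.png")
m=im.max(2)<45; m[:135]=0;m[255:]=0;m[:,:262]=0;m[:,296:]=0
ys,xs=np.nonzero(m);print(xs.min(),xs.max(),ys.min(),ys.max())
W=np.array([onplane(ci,u,v,24) for u,v in zip(xs,ys)])[:,:2].astype(np.float32)
print(cv2.minAreaRect(W))
for p in((277,12,19),(278,142,24),(278.5,246,24)):print(onplane(ci,*p).round(1))
E
```

```text
265 290 141 246
((442.73883056640625, -267.23138427734375), (23.649486541748047, 104.22757720947266), 86.46186828613281)
[ 597.9 -277.4   19. ]
[ 493.9 -271.1   24. ]
[ 390.7 -264.5   24. ]
```

Emit:
{"name": "step_arm", "arguments": {
  "targets": [
    {"linear": [0.0055, -0.003, 0.02], "turn": [0, 0, -0.004], "fingers": 1},
    {"linear": [0, 0, 0.035], "turn": [0, 0, 0], "fingers": 1},
    {"linear": [0, 0, 0.035], "turn": [0, 0, 0], "fingers": 1},
    {"linear": [0, 0, 0.035], "turn": [0, 0, 0], "fingers": 1},
    {"linear": [0, 0, 0.015], "turn": [0, 0, 0], "fingers": 1}
  ]
}}

```text
time: 1.87
ee_pos: [447.7, -267.7, 34.0]
eef_rot: [1.0, -0.031, -0.002, -0.002]
force: [-0.6, 0.1, -0.3]
grip_width: 85.5
```

Emit:
{"name": "step_arm", "arguments": {
  "targets": [
    {"linear": [0, 0, 0], "turn": [0, 0, 0], "fingers": 1},
    {"linear": [0, 0, 0], "turn": [0, 0, 0], "fingers": 1},
    {"linear": [0, 0, 0], "turn": [0, 0, 0], "fingers": 1},
    {"linear": [0, 0, 0], "turn": [0, 0, 0], "fingers": 1},
    {"linear": [0, 0, 0], "turn": [0, 0, 0], "fingers": 1}
  ]
}}

```text
time: 2.28
ee_pos: [449.9, -269.6, 39.7]
eef_rot: [1.0, -0.031, 0.001, 0.001]
force: [0.5, -0.3, 0.2]
grip_width: 85.2
```

```bash
python3 - <<'E'
from h import *
need([450,-267.7,22],-0.062)
E
```

```text
t 2.28 p [ 449.9 -269.6   39.7] yaw -0.0622 z [ 0.002 -0.001 -1.   ] F [ 0.5 -0.3  0.2] T [-0.01  0.01 -0.01] w 85.2 q [-0.69  0.21  1.81  0.    1.11  0.95]
shift now [-0.1 -1.9 17.7] dist 17.8
shift after turn [-0.  -1.9 17.7] rotvec [ 0.0012 -0.0018 -0.0002]
```

Emit:
{"name": "step_arm", "arguments": {
  "targets": [
    {"linear": [0, -0.002, 0.01], "turn": [0, 0, 0], "fingers": 1},
    {"linear": [0, 0, 0.0075], "turn": [0, 0, 0], "fingers": 1},
    {"linear": [0, 0, 0], "turn": [0, 0, 0], "fingers": 0.5},
    {"linear": [0, 0, 0], "turn": [0, 0, 0], "fingers": 0.1},
    {"linear": [0, 0, 0], "turn": [0, 0, 0], "fingers": 0.1}
  ]
}}

```text
time: 2.7
ee_pos: [449.5, -267.1, 20.7]
eef_rot: [1.0, -0.031, -0.0, -0.0]
force: [-0.1, 0.7, 0.3]
grip_width: 51.8
```

Emit:
{"name": "step_arm", "arguments": {
  "targets": [
    {"linear": [0, 0, 0], "turn": [0, 0, 0], "fingers": 0.1},
    {"linear": [0, 0, 0], "turn": [0, 0, 0], "fingers": 0.1},
    {"linear": [0, 0, 0], "turn": [0, 0, 0], "fingers": 0.1},
    {"linear": [0, 0, 0], "turn": [0, 0, 0], "fingers": 0.1},
    {"linear": [0, 0, 0], "turn": [0, 0, 0], "fingers": 0.1}
  ]
}}

```text
time: 3.12
ee_pos: [449.7, -267.3, 21.2]
eef_rot: [1.0, -0.031, 0.0, 0.0]
force: [0.0, 1.1, 6.3]
grip_width: 23.1
```

```bash
python3 - <<'E'
from h import *
st()
E
```

```text
t 3.12 p [ 449.7 -267.3   21.2] yaw -0.0622 z [ 0.001 -0.    -1.   ] F [0.  1.1 6.3] T [0.14 0.15 0.01] w 23.1 q [-0.68  0.24  1.83  0.    1.07  0.95]
```

Emit:
{"name": "step_arm", "arguments": {
  "targets": [
    {"linear": [0, 0, -0.015], "turn": [0, 0, 0], "fingers": 0.0},
    {"linear": [0, 0, -0.03], "turn": [0, 0, 0], "fingers": 0.0},
    {"linear": [0, 0, -0.04], "turn": [0, 0, 0], "fingers": 0.0},
    {"linear": [0, 0, -0.04], "turn": [0, 0, 0], "fingers": 0.0},
    {"linear": [0, 0, -0.02], "turn": [0, 0, 0], "fingers": 0.0}
  ]
}}

```text
time: 3.53
ee_pos: [450.1, -267.6, 170.3]
eef_rot: [1.0, -0.031, 0.002, 0.001]
force: [-0.0, -0.2, -2.4]
grip_width: 22.7
```

Emit:
{"name": "step_arm", "arguments": {
  "targets": [
    {"linear": [0, 0, 0], "turn": [0, 0, -0.09], "fingers": 0.0},
    {"linear": [0, 0, 0], "turn": [0, 0, -0.09], "fingers": 0.0},
    {"linear": [0, 0, 0], "turn": [0, 0, -0.09], "fingers": 0.0},
    {"linear": [0, 0, 0], "turn": [0, 0, -0.09], "fingers": 0.0},
    {"linear": [0, 0, 0], "turn": [0, 0, -0.09], "fingers": 0.0}
  ]
}}

```text
time: 3.95
ee_pos: [449.3, -267.0, 165.5]
eef_rot: [0.981, 0.195, -0.0, -0.0]
force: [0.4, -0.3, -3.3]
grip_width: 22.9
```

```bash
python3 - <<'E'
from h import *
need([435,-28,200],0.39)
E
```

```text
t 3.95 p [ 449.3 -267.   165.5] yaw 0.3922 z [-0.  0. -1.] F [ 0.4 -0.3 -3.3] T [-0.02  0.04  0.02] w 22.9 q [-0.68  0.09  1.68  0.    1.37  0.49]
shift now [  78.1 -226.3  -34.4] dist 241.9
shift after turn [  77.6 -226.5  -34.5] rotvec [-0.0006  0.0003  0.0022]
```

Weight 3.3 N; moment near zero about the grasp. Carry on towards the socket.

Emit:
{"name": "step_arm", "arguments": {
  "targets": [
    {"linear": [0.008, -0.023, -0.005], "turn": [0, 0, 0], "fingers": 0.0},
    {"linear": [0.011, -0.032, -0.005], "turn": [0, 0, 0], "fingers": 0.0},
    {"linear": [0.012, -0.034, -0.005], "turn": [0, 0, 0], "fingers": 0.0},
    {"linear": [0.012, -0.034, -0.005], "turn": [0, 0, 0], "fingers": 0.0},
    {"linear": [0.012, -0.034, -0.005], "turn": [0, 0, 0], "fingers": 0.0}
  ]
}}

```text
time: 4.37
ee_pos: [440.3, -99.5, 190.8]
eef_rot: [0.981, 0.192, -0.0, -0.0]
force: [1.1, 0.5, -2.3]
grip_width: 22.4
```

Emit:
{"name": "step_arm", "arguments": {
  "targets": [
    {"linear": [0.012, -0.034, -0.005], "turn": [0, 0, 0], "fingers": 0.0},
    {"linear": [0.011, -0.032, -0.005], "turn": [0, 0, 0], "fingers": 0.0},
    {"linear": [0, 0, 0], "turn": [0, 0, 0], "fingers": 0.0},
    {"linear": [0, 0, 0], "turn": [0, 0, 0], "fingers": 0.0},
    {"linear": [0, 0, 0], "turn": [0, 0, 0], "fingers": 0.0}
  ]
}}

```text
time: 4.78
ee_pos: [437.3, -31.2, 200.6]
eef_rot: [0.981, 0.193, -0.0, 0.0]
force: [-0.2, -0.5, -3.5]
grip_width: 22.8
```

```bash
cat >> h.py <<'E'
import pickle
def snap(n,cam="wrist"):
    st();ci=r.camera_info(cam);im,d=r.get_image(cam)
    cv2.imwrite(f"pics/{n}.png",im[:,:,::-1]);np.save(f"pics/{n}.npy",d);pickle.dump(ci,open(f"pics/{n}.pkl","wb"))
E
python3 - <<'E'
from h import *
snap("w2")
E
```

```text
t 4.78 p [437.3 -31.2 200.6] yaw 0.3885 z [-0. -0. -1.] F [-0.2 -0.5 -3.5] T [ 0.02  0.03 -0.02] w 22.8 q [-0.25 -0.12  1.81 -0.    1.45  0.93]
```

View pics/w2.png

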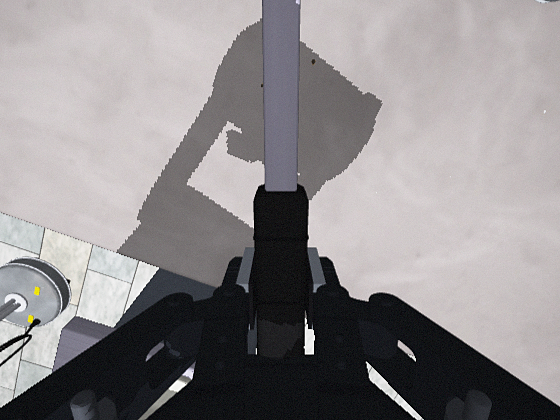

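Emit:
{"name": "step_arm", "arguments": {
  "targets": [
    {"linear": [0, 0.03, 0], "turn": [0, 0.08, 0], "fingers": 0.0},
    {"linear": [0, 0.03, 0], "turn": [0, 0.1, 0], "fingers": 0.0},
    {"linear": [0, 0.015, 0], "turn": [0, 0.1, 0], "fingers": 0.0},
    {"linear": [0, 0, 0], "turn": [0, 0.1, 0], "fingers": 0.0},
    {"linear": [0, 0, 0], "turn": [0, 0.02, 0], "fingers": 0.0}
  ]
}}

```text
time: 5.25
ee_pos: [464.7, -102.8, 199.9]
eef_rot: [0.962, 0.186, 0.197, -0.038]
force: [0.1, -0.0, -2.8]
grip_width: 22.9
```

Emit:
{"name": "step_arm", "arguments": {
  "targets": [
    {"linear": [0, 0, 0], "turn": [0, 0, 0], "fingers": 0.0},
    {"linear": [0, 0, 0], "turn": [0, 0, 0], "fingers": 0.0},
    {"linear": [0, 0, 0], "turn": [0, 0, 0], "fingers": 0.0},
    {"linear": [0, 0, 0], "turn": [0, 0, 0], "fingers": 0.0},
    {"linear": [0, 0, 0], "turn": [0, 0, 0], "fingers": 0.0}
  ]
}}

```text
time: 5.67
ee_pos: [466.0, -100.1, 200.8]
eef_rot: [0.962, 0.19, 0.194, -0.038]
force: [-0.3, 0.1, -3.5]
grip_width: 22.8
```

```bash
python3 - <<'E'
from h import *
snap("w3")
im=cv2.imread("pics/w3.png");cv2.imwrite("pics/w3z.png",cv2.resize(im[0:210,130:410],None,fx=2.8,fy=2.8,interpolation=cv2.INTER_CUBIC))
E
```

```text
t 5.67 p [ 466.  -100.1  200.8] yaw 0.3891 z [ 0.359  0.148 -0.921] F [-0.3  0.1 -3.5] T [-0.2   0.39 -0.01] w 22.8 q [-0.59 -0.22  1.95  0.35  1.21  0.5 ]
```

View pics/w3.png

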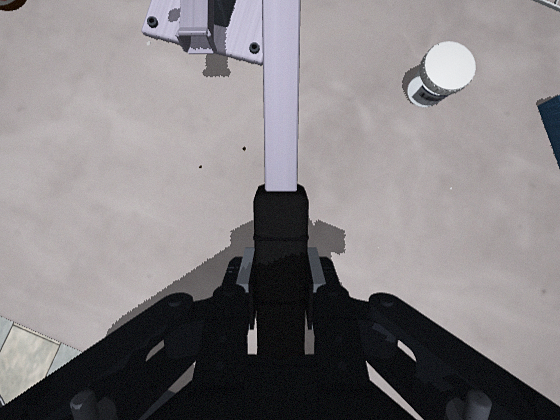

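View pics/w3z.png

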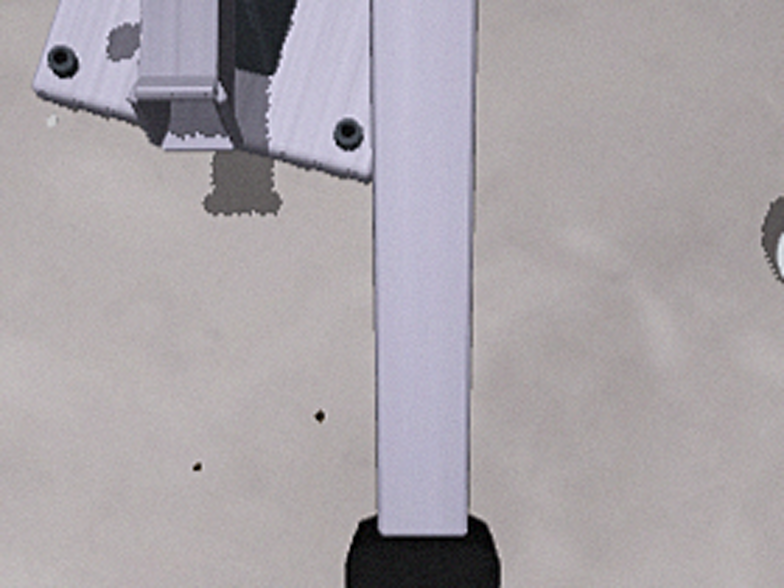

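```bash
python3 - <<'E'
from h import *
ci=pickle.load(open("pics/w3.pkl","rb"))
A=lambda x,y,z:onplane(ci,(x+.5)/2.8-.5+130,(y+.5)/2.8-.5,z)
tl,tr=A(134,96,91.5),A(222,94,91.5);bl,br=A(164,150,58.5),A(242,149,58.5)
print("top",tl,tr,np.linalg.norm(tl-tr),(tl+tr)/2);print("bot",bl,br,np.linalg.norm(bl-br),(bl+br)/2)
a,b,c,d=A(140,2,87.75),A(138.5,76,87.75),A(217,2,87.75),A(217.5,80,87.75)
for p,q in((a,b),(c,d)):print(p,q,np.arctan2(*(p-q)[:2][::-1]))
print("w",np.linalg.norm(a-c))
k1,k2=A(37,92,10),A(370,181,10);print("plate",k1,k2,np.linalg.norm(k1-k2),np.arctan2(-(k2-k1)[0],(k2-k1)[1])+np.pi)
P=pts(ci,np.load("pics/w3.npy"))
def D(x,y):return P[round((y+.5)/2.8-.5),round((x+.5)/2.8-.5+130)]
for p in((180,90),(180,85),(180,40),(160,40),(200,40),(200,148),(100,80)):print(p,D(*p).round(1))
E
```

```text
top [616.52965121  60.61931292  91.5       ] [627.75457814  34.94921597  91.5       ] 28.01701022226017 [622.14211468  47.78426445  91.5       ]
bot [618.6604629   62.12303946  58.5       ] [629.56469777  36.45233889  58.5       ] 27.890629361234588 [624.11258033  49.28768917  58.5       ]
[648.94150386  74.37109435  87.75      ] [625.26548956  64.329198    87.75      ] 0.401140263563745
[658.46155608  51.07821817  87.75      ] [633.68681121  40.09040462  87.75      ] 0.41744261822027906
w 25.163256447224622
plate [644.14795277 148.08517234  10.        ] [660.87711917   3.17059455  10.        ] 145.87700251992644 0.11493281151769308
(180, 90) [623.8  47.8  91.5]
(180, 85) [625.4  48.4  91.7]
(180, 40) [641.7  56.9  87.7]
(160, 40) [639.2  62.6  88. ]
(200, 40) [643.7  50.6  88.4]
(200, 148) [622.1  48.7  62. ]
(100, 80) [659.1 126.2  10.1]
```

```bash
python3 - <<'E'
from h import *
ci=pickle.load(open("pics/w3.pkl","rb"));P=pts(ci,np.load("pics/w3.npy"))
o,R=st();T=(P-o["ee_pos"])@R
for v in range(5,190,30):
    row=T[v,240:325]; k=np.abs(row[:,2]-0)<8; k=(np.abs(row[:,1])<14)&(row[:,2]>-15)&(row[:,2]<30)
    s=row[k];print(v,k.sum(),s[:,0].mean().round(1),"y",s[:,1].min().round(1),s[:,1].max().round(1),"z",np.median(s[:,2]).round(2))
for v in range(195,240,10):
    row=T[v,240:325];k=(np.abs(row[:,1])<16)&(row[:,2]>-20)&(row[:,2]<30);s=row[k];print(v,s[:,0].mean().round(1),s[:,1].min().round(1),s[:,1].max().round(1),np.median(s[:,2]).round(2))
E
```

```text
t 5.72 p [ 466.  -100.1  200.8] yaw 0.3890 z [ 0.36   0.148 -0.921] F [-1.1  0.8 -2.7] T [-0.17  0.36  0.02] w 22.8 q [-0.59 -0.22  1.95  0.35  1.21  0.5 ]
5 38 113.7 y -6.6 6.9 z 2.32
35 37 104.0 y -6.3 7.1 z 2.37
65 36 93.8 y -6.5 6.8 z 2.14
95 35 83.0 y -6.3 7.1 z 2.32
125 34 71.6 y -6.6 6.8 z 2.24
155 33 59.5 y -6.8 7.0 z 2.44
185 42 46.0 y -9.7 9.9 z 2.57
195 43.0 -11.1 11.2 -0.64
205 39.2 -11.8 12.1 -2.6
215 34.7 -11.4 11.6 -2.5
225 30.2 -11.5 11.9 -2.38
235 25.5 -11.4 12.5 -2.49
```

Emit:
{"name": "step_arm", "arguments": {
  "targets": [
    {"linear": [0, 0, 0], "turn": [0, -0.06, 0], "fingers": 0.0},
    {"linear": [0, 0, 0], "turn": [0, -0.1, 0], "fingers": 0.0},
    {"linear": [0, 0, 0], "turn": [0, -0.12, 0], "fingers": 0.0},
    {"linear": [0, 0, 0], "turn": [0, -0.12, 0], "fingers": 0.0},
    {"linear": [0, 0, 0], "turn": [0, 0, 0], "fingers": 0.0}
  ]
}}

```text
time: 6.13
ee_pos: [467.3, -99.8, 200.6]
eef_rot: [0.981, 0.194, -0.004, 0.001]
force: [0.6, -0.4, -4.1]
grip_width: 22.8
```

```bash
python3 - <<'E'
from h import *
need([455.1,-23.1,84.3],0.403)
E
```

```text
t 6.13 p [467.3 -99.8 200.6] yaw 0.3900 z [-0.007 -0.003 -1.   ] F [ 0.6 -0.4 -4.1] T [-0.03 -0.02 -0.02] w 22.8 q [-0.37 -0.03  1.73 -0.01  1.45  0.81]
shift now [ 18.7 -75.6 116.1] dist 139.8
shift after turn [ 18.8 -75.4 116.3] rotvec [ 0.0002  0.0074 -0.013 ]
```

Emit:
{"name": "step_arm", "arguments": {
  "targets": [
    {"linear": [0.005, -0.018, 0.015], "turn": [0, 0, -0.013], "fingers": 0.0},
    {"linear": [0.005, -0.02, 0.03], "turn": [0, 0, 0], "fingers": 0.0},
    {"linear": [0.005, -0.02, 0.03], "turn": [0, 0, 0], "fingers": 0.0},
    {"linear": [0.004, -0.018, 0.025], "turn": [0, 0, 0], "fingers": 0.0},
    {"linear": [0, 0, 0.016], "turn": [0, 0, 0], "fingers": 0.0}
  ]
}}

```text
time: 6.55
ee_pos: [452.1, -20.3, 82.3]
eef_rot: [0.98, 0.2, -0.0, -0.001]
force: [-0.3, -0.6, -2.9]
grip_width: 23.2
```

Emit:
{"name": "step_arm", "arguments": {
  "targets": [
    {"linear": [0, 0, 0], "turn": [0, 0, 0], "fingers": 0.0},
    {"linear": [0, 0, 0], "turn": [0, 0, 0], "fingers": 0.0},
    {"linear": [0, 0, 0], "turn": [0, 0, 0], "fingers": 0.0},
    {"linear": [0, 0, 0], "turn": [0, 0, 0], "fingers": 0.0},
    {"linear": [0, 0, 0], "turn": [0, 0, 0], "fingers": 0.0}
  ]
}}

```text
time: 6.97
ee_pos: [454.4, -23.7, 85.9]
eef_rot: [0.98, 0.199, 0.001, 0.0]
force: [-0.5, 0.6, -2.9]
grip_width: 22.7
```

```bash
python3 - <<'E'
from h import *
need([455.1,-23.1,84.3],0.403)
snap("t4","top");snap("s4","side")
a=cv2.imread("pics/t4.png")[110:260,200:320];cv2.imwrite("pics/t4z.png",cv2.resize(a,None,fx=4,fy=4,interpolation=cv2.INTER_CUBIC))
a=cv2.imread("pics/s4.png")[150:280,200:400];cv2.imwrite("pics/s4z.png",cv2.resize(a,None,fx=4,fy=4,interpolation=cv2.INTER_CUBIC))
E
```

```text
t 6.97 p [454.4 -23.7  85.9] yaw 0.4001 z [ 0.002 -0.    -1.   ] F [-0.5  0.6 -2.9] T [-0.03  0.02 -0.02] w 22.7 q [-0.22  0.02  1.93  0.    1.19  0.95]
shift now [ 0.8 -0.3  1.6] dist 1.8
shift after turn [ 0.8 -0.3  1.6] rotvec [ 0.0009 -0.0018 -0.0029]
t 6.97 p [454.4 -23.7  85.9] yaw 0.4001 z [ 0.002 -0.    -1.   ] F [-0.5  0.6 -2.9] T [-0.03  0.02 -0.02] w 22.7 q [-0.22  0.02  1.93  0.    1.19  0.95]
t 7.02 p [454.3 -23.6  85.7] yaw 0.4002 z [ 0.002 -0.    -1.   ] F [ 0.5 -0.1 -3.1] T [-0.03  0.04  0.01] w 23.0 q [-0.22  0.02  1.93  0.    1.19  0.95]
```

View pics/t4z.png

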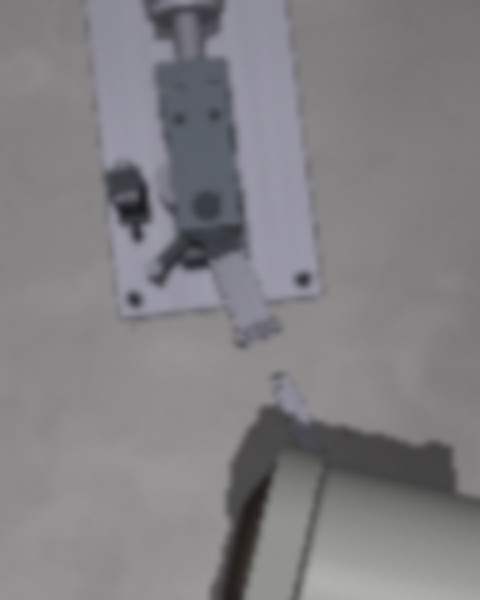

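View pics/s4z.png

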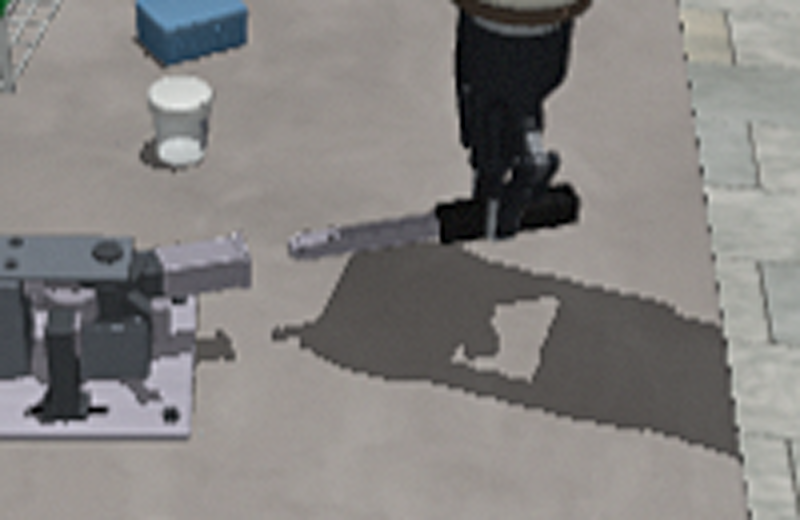

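Emit:
{"name": "step_arm", "arguments": {
  "targets": [
    {"linear": [0.001, 0, 0.0015], "turn": [0, 0, 0], "fingers": 0.0},
    {"linear": [0.008, 0, 0], "turn": [0, 0, 0], "fingers": 0.0},
    {"linear": [0.01, 0, 0], "turn": [0, 0, 0], "fingers": 0.0},
    {"linear": [0.01, 0, 0], "turn": [0, 0, 0], "fingers": 0.0},
    {"linear": [0.005, 0, 0], "turn": [0, 0, 0], "fingers": 0.0}
  ]
}}

```text
time: 7.48
ee_pos: [486.7, -9.3, 83.3]
eef_rot: [0.98, 0.199, 0.0, -0.0]
force: [-0.6, -0.6, -2.2]
grip_width: 22.6
```

Emit:
{"name": "step_arm", "arguments": {
  "targets": [
    {"linear": [0.003, 0, 0], "turn": [0, 0, 0], "fingers": 0.0},
    {"linear": [0.003, 0, 0], "turn": [0, 0, 0], "fingers": 0.0},
    {"linear": [0.003, 0, 0], "turn": [0, 0, 0], "fingers": 0.0},
    {"linear": [0.003, 0, 0], "turn": [0, 0, 0], "fingers": 0.0},
    {"linear": [0.003, 0, 0], "turn": [0, 0, 0], "fingers": 0.0}
  ]
}}

```text
time: 7.9
ee_pos: [499.1, -4.0, 83.3]
eef_rot: [0.98, 0.199, -0.0, -0.0]
force: [-0.4, -0.7, -3.5]
grip_width: 23.0
```

```bash
python3 - <<'E'
from h import *
st();snap("t5","top");snap("s5","side")
a=cv2.imread("pics/t5.png")[110:260,200:320];cv2.imwrite("pics/t5z.png",cv2.resize(a,None,fx=4,fy=4,interpolation=cv2.INTER_CUBIC))
a=cv2.imread("pics/s5.png")[150:280,200:400];cv2.imwrite("pics/s5z.png",cv2.resize(a,None,fx=4,fy=4,interpolation=cv2.INTER_CUBIC))
E
```

```text
t 7.90 p [499.1  -4.   83.3] yaw 0.4007 z [-0.  0. -1.] F [-0.4 -0.7 -3.5] T [ 0.    0.05 -0.02] w 23.0 q [-0.16  0.11  1.83  0.    1.2   1.01]
t 7.90 p [499.1  -4.   83.3] yaw 0.4007 z [-0.  0. -1.] F [-0.4 -0.7 -3.5] T [ 0.    0.05 -0.02] w 23.0 q [-0.16  0.11  1.83  0.    1.2   1.01]
t 7.95 p [499.5  -3.9  83.4] yaw 0.4007 z [ 0.  0. -1.] F [-0.2  0.7 -2.6] T [0.05 0.03 0.  ] w 23.2 q [-0.16  0.11  1.83  0.    1.2   1.01]
```

View pics/t5z.png

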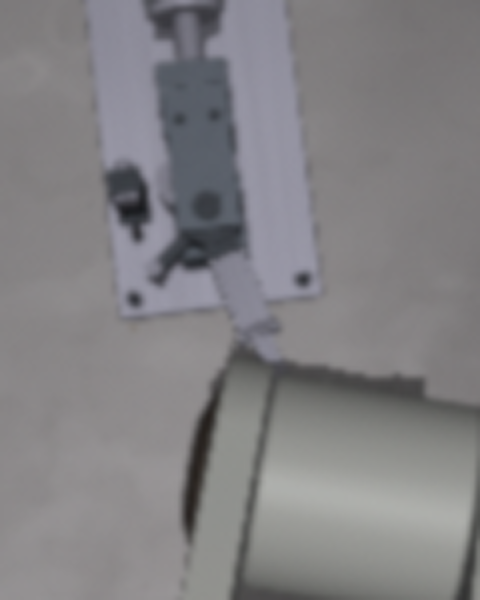

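View pics/s5z.png

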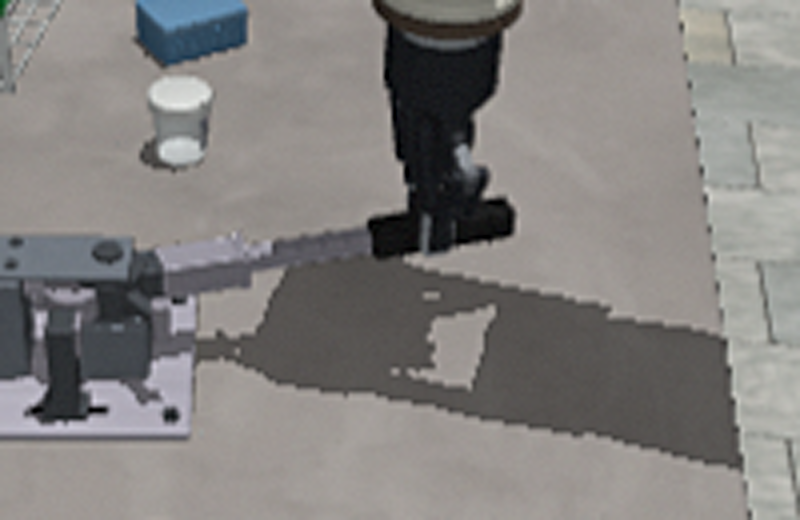

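Emit:
{"name": "step_arm", "arguments": {
  "targets": [
    {"linear": [0.004, 0, -0.0007], "turn": [0, 0, 0], "fingers": 0.0},
    {"linear": [0.006, 0, 0], "turn": [0, 0, 0], "fingers": 0.0},
    {"linear": [0.006, 0, 0], "turn": [0, 0, 0], "fingers": 0.0},
    {"linear": [0.004, 0, 0], "turn": [0, 0, 0], "fingers": 0.0},
    {"linear": [0.002, 0, 0], "turn": [0, 0, 0], "fingers": 0.0}
  ]
}}

```text
time: 8.42
ee_pos: [519.8, 4.8, 84.0]
eef_rot: [0.98, 0.199, 0.0, -0.0]
force: [-0.9, -0.1, -3.1]
grip_width: 22.8
```

```bash
python3 - <<'E'
from h import *
st()
E
```

```text
t 8.42 p [519.8   4.8  84. ] yaw 0.4010 z [ 0.  0. -1.] F [-0.9 -0.1 -3.1] T [-0.   -0.01 -0.02] w 22.8 q [-0.14  0.15  1.78  0.    1.2   1.03]
```

Emit:
{"name": "step_arm", "arguments": {
  "targets": [
    {"linear": [0.003, 0, 0], "turn": [0, 0, 0], "fingers": 0.0},
    {"linear": [0.003, 0, 0], "turn": [0, 0, 0], "fingers": 0.0},
    {"linear": [0.003, 0, 0], "turn": [0, 0, 0], "fingers": 0.0},
    {"linear": [0.003, 0, 0], "turn": [0, 0, 0], "fingers": 0.0},
    {"linear": [0.001, 0, 0], "turn": [0, 0, 0], "fingers": 0.0}
  ]
}}

```text
time: 8.83
ee_pos: [531.5, 9.8, 84.0]
eef_rot: [0.98, 0.199, 0.0, -0.0]
force: [0.2, 0.3, -3.2]
grip_width: 22.7
```

Emit:
{"name": "step_arm", "arguments": {
  "targets": [
    {"linear": [0.001, 0, 0], "turn": [0, 0, 0], "fingers": 0.0},
    {"linear": [0.0005, 0, 0], "turn": [0, 0, 0], "fingers": 0.0},
    {"linear": [0.0005, 0, 0], "turn": [0, 0, 0], "fingers": 0.0},
    {"linear": [0.0005, 0, 0], "turn": [0, 0, 0], "fingers": 0.0},
    {"linear": [0, 0, 0], "turn": [0, 0, 0], "fingers": 0.0}
  ]
}}

```text
time: 9.25
ee_pos: [533.5, 10.6, 84.0]
eef_rot: [0.98, 0.199, 0.0, -0.0]
force: [0.0, 1.1, -3.0]
grip_width: 22.8
```

```bash
python3 - <<'E'
from h import *
st()
E
```

```text
t 9.25 p [533.5  10.6  84. ] yaw 0.4008 z [ 0.  0. -1.] F [ 0.   1.1 -3. ] T [-0.05  0.04 -0.01] w 22.8 q [-0.12  0.18  1.75  0.    1.21  1.05]
```

Emit:
{"name": "step_arm", "arguments": {
  "targets": [
    {"linear": [0.001, 0, 0], "turn": [0, 0, 0], "fingers": 0.0},
    {"linear": [0.001, 0, 0], "turn": [0, 0, 0], "fingers": 0.0},
    {"linear": [0.0005, 0, 0], "turn": [0, 0, 0], "fingers": 0.0},
    {"linear": [0.0005, 0, 0], "turn": [0, 0, 0], "fingers": 0.0},
    {"linear": [0, 0, 0], "turn": [0, 0, 0], "fingers": 0.0}
  ]
}}

```text
time: 9.67
ee_pos: [536.3, 11.8, 84.0]
eef_rot: [0.98, 0.199, -0.0, -0.0]
force: [-0.5, 0.0, -1.9]
grip_width: 22.5
```

```bash
python3 - <<'E'
from h import *
st()
E
```

```text
t 9.67 p [536.3  11.8  84. ] yaw 0.4008 z [-0.  0. -1.] F [-0.5  0.  -1.9] T [0.04 0.05 0.07] w 22.5 q [-0.12  0.19  1.75  0.    1.21  1.05]
```

Emit:
{"name": "step_arm", "arguments": {
  "targets": [
    {"linear": [0.0005, 0, 0], "turn": [0, 0, 0], "fingers": 0.0},
    {"linear": [0.0005, 0, 0], "turn": [0, 0, 0], "fingers": 0.0},
    {"linear": [0.0005, 0, 0], "turn": [0, 0, 0], "fingers": 0.0},
    {"linear": [0.0005, 0, 0], "turn": [0, 0, 0], "fingers": 0.0},
    {"linear": [0, 0, 0], "turn": [0, 0, 0], "fingers": 0.0}
  ]
}}

```text
time: 10.08
ee_pos: [538.1, 12.5, 84.0]
eef_rot: [0.98, 0.199, 0.0, -0.0]
force: [0.0, -0.2, -3.0]
grip_width: 22.7
```

```bash
python3 - <<'E'
from h import *
st();snap("t6","top");snap("s6","side")
a=cv2.imread("pics/t6.png")[80:230,200:320];cv2.imwrite("pics/t6z.png",cv2.resize(a,None,fx=4,fy=4,interpolation=cv2.INTER_CUBIC))
a=cv2.imread("pics/s6.png")[170:280,130:330];cv2.imwrite("pics/s6z.png",cv2.resize(a,None,fx=4,fy=4,interpolation=cv2.INTER_CUBIC))
E
```

```text
t 10.08 p [538.1  12.5  84. ] yaw 0.4008 z [ 0.  0. -1.] F [ 0.  -0.2 -3. ] T [ 0.04  0.   -0.01] w 22.7 q [-0.12  0.19  1.74  0.    1.21  1.05]
t 10.08 p [538.1  12.5  84. ] yaw 0.4008 z [ 0.  0. -1.] F [ 0.  -0.2 -3. ] T [ 0.04  0.   -0.01] w 22.7 q [-0.12  0.19  1.74  0.    1.21  1.05]
t 10.13 p [538.1  12.5  84. ] yaw 0.4008 z [-0.  0. -1.] F [ 0.4 -1.  -3.6] T [-0.06  0.09  0.05] w 22.9 q [-0.12  0.19  1.74  0.    1.21  1.05]
```

View pics/s6z.png

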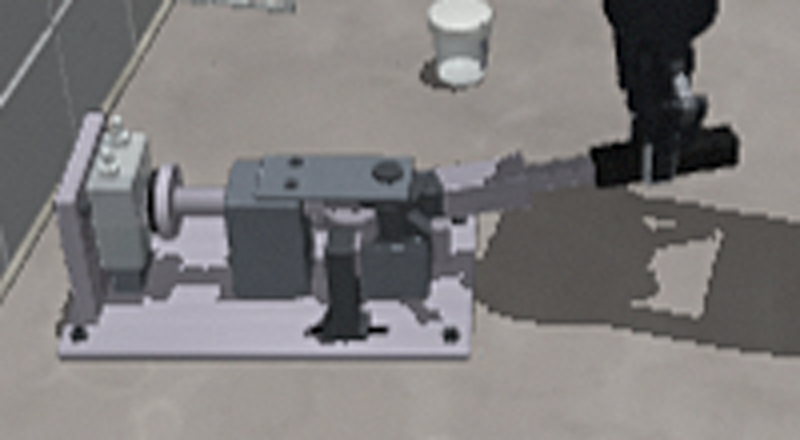

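Emit:
{"name": "step_arm", "arguments": {
  "targets": [
    {"linear": [0.0, -0.0037, 0], "turn": [0, 0, 0.02], "fingers": 0.0},
    {"linear": [0.0001, -0.0056, 0], "turn": [0, 0, 0.03], "fingers": 0.0},
    {"linear": [0.0001, -0.0056, 0], "turn": [0, 0, 0.03], "fingers": 0.0},
    {"linear": [0.0, -0.0037, 0], "turn": [0, 0, 0.02], "fingers": 0.0},
    {"linear": [0.0, 0, 0], "turn": [0, 0, 0], "fingers": 0.0}
  ]
}}

```text
time: 10.6
ee_pos: [531.6, 29.5, 84.1]
eef_rot: [0.989, 0.149, 0.0, 0.001]
force: [1.0, -10.1, -3.0]
grip_width: 22.5
```

```bash
cat >> h.py <<'E'
def fr(piv=(709.3,85.2)):
    o,R=st();print("tool F",(R.T@o["force"]).round(1),"tool T",(R.T@o["wrist_torque"]).round(2))
    d=np.array(piv)-o["ee_pos"][:2];print("rad %.1f dir %.4f"%(np.hypot(*d),np.arctan2(d[1],d[0])))
E
python3 -c "
from h import *
fr()"
```

```text
t 10.60 p [531.6  29.5  84.1] yaw 0.2987 z [ 0.    -0.001 -1.   ] F [  1.  -10.1  -3. ] T [-1.57  0.   -0.94] w 22.5 q [-0.09  0.18  1.75 -0.    1.21  1.18]
tool F [-2. 10.  3.] tool T [-1.5  -0.47  0.94]
rad 186.2 dir 0.3036
```

Emit:
{"name": "step_arm", "arguments": {
  "targets": [
    {"linear": [0.0, -0.0028, 0], "turn": [0, 0, 0.025], "fingers": 0.0},
    {"linear": [0.0001, -0.0037, 0], "turn": [0, 0, 0.03], "fingers": 0.0},
    {"linear": [0.0001, -0.0037, 0], "turn": [0, 0, 0.03], "fingers": 0.0},
    {"linear": [0.0, -0.0037, 0], "turn": [0, 0, 0.02], "fingers": 0.0},
    {"linear": [0.0, -0.0019, 0], "turn": [0, 0, 0.01], "fingers": 0.0}
  ]
}}

```text
time: 11.02
ee_pos: [527.3, 45.2, 83.9]
eef_rot: [0.996, 0.092, -0.001, 0.0]
force: [-4.7, -5.8, -1.7]
grip_width: 23.2
```

```bash
python3 -c "
from h import *
fr()"
```

```text
t 11.02 p [527.3  45.2  83.9] yaw 0.1849 z [-0.001 -0.001 -1.   ] F [-4.7 -5.8 -1.7] T [-0.95  0.74  0.3 ] w 23.2 q [-0.06  0.17  1.76 -0.    1.21  1.33]
tool F [-5.7  4.8  1.7] tool T [-0.8 -0.9 -0.3]
rad 186.3 dir 0.2166
```

Emit:
{"name": "step_arm", "arguments": {
  "targets": [
    {"linear": [-0.0007, -0.0037, 0], "turn": [0, 0, 0.02], "fingers": 0.0},
    {"linear": [0.0, -0.0056, 0], "turn": [0, 0, 0.03], "fingers": 0.0},
    {"linear": [0.0, -0.0056, 0], "turn": [0, 0, 0.03], "fingers": 0.0},
    {"linear": [0.0, -0.0037, 0], "turn": [0, 0, 0.02], "fingers": 0.0},
    {"linear": [0.0, -0.0019, 0], "turn": [0, 0, 0.01], "fingers": 0.0}
  ]
}}

```text
time: 11.43
ee_pos: [523.9, 65.3, 83.9]
eef_rot: [0.999, 0.037, -0.0, 0.0]
force: [-3.6, -6.2, -1.3]
grip_width: 22.6
```

```bash
python3 -c "
from h import *
fr()"
```

```text
t 11.43 p [523.9  65.3  83.9] yaw 0.0750 z [-0.001 -0.001 -1.   ] F [-3.6 -6.2 -1.3] T [-0.96  0.5   0.21] w 22.6 q [-0.02  0.17  1.76 -0.    1.21  1.47]
tool F [-4.   5.9  1.3] tool T [-0.92 -0.57 -0.21]
rad 186.5 dir 0.1067
```

Emit:
{"name": "step_arm", "arguments": {
  "targets": [
    {"linear": [-0.0003, -0.0037, 0], "turn": [0, 0, 0.02], "fingers": 0.0},
    {"linear": [0.0, -0.0056, 0], "turn": [0, 0, 0.03], "fingers": 0.0},
    {"linear": [0.0, -0.0056, 0], "turn": [0, 0, 0.03], "fingers": 0.0},
    {"linear": [0.0, -0.0037, 0], "turn": [0, 0, 0.02], "fingers": 0.0},
    {"linear": [0.0, -0.0019, 0], "turn": [0, 0, 0.01], "fingers": 0.0}
  ]
}}

```text
time: 11.85
ee_pos: [522.8, 85.8, 83.8]
eef_rot: [1.0, -0.018, -0.001, 0.0]
force: [-5.7, -4.9, -1.4]
grip_width: 23.1
```

```bash
python3 -c "
from h import *
fr()"
```

```text
t 11.85 p [522.8  85.8  83.8] yaw -0.0351 z [-0.001 -0.001 -1.   ] F [-5.7 -4.9 -1.4] T [-1.02  0.78  0.11] w 23.1 q [ 0.02  0.17  1.76 -0.    1.21  1.62]
tool F [-5.5  5.1  1.4] tool T [-1.05 -0.74 -0.11]
rad 186.5 dir -0.0033
```

Emit:
{"name": "step_arm", "arguments": {
  "targets": [
    {"linear": [-0.0003, -0.0037, 0], "turn": [0, 0, 0.02], "fingers": 0.0},
    {"linear": [0.0, -0.0056, 0], "turn": [0, 0, 0.03], "fingers": 0.0},
    {"linear": [0.0, -0.0056, 0], "turn": [0, 0, 0.03], "fingers": 0.0},
    {"linear": [0.0, -0.0037, 0], "turn": [0, 0, 0.02], "fingers": 0.0},
    {"linear": [0.0, -0.0019, 0], "turn": [0, 0, 0.01], "fingers": 0.0}
  ]
}}

```text
time: 12.27
ee_pos: [523.9, 106.3, 83.8]
eef_rot: [0.997, -0.072, -0.001, 0.0]
force: [-6.2, -4.5, -0.7]
grip_width: 23.1
```

```bash
python3 -c "
from h import *
fr();snap('t7','top')
a=cv2.imread('pics/t7.png')[80:230,200:320];cv2.imwrite('pics/t7z.png',cv2.resize(a,None,fx=4,fy=4,interpolation=cv2.INTER_CUBIC))"
```

```text
t 12.27 p [523.9 106.3  83.8] yaw -0.1451 z [-0.002 -0.001 -1.   ] F [-6.2 -4.5 -0.7] T [-0.82  0.9   0.03] w 23.1 q [ 0.06  0.18  1.75 -0.    1.21  1.77]
tool F [-5.5  5.4  0.7] tool T [-0.94 -0.77 -0.03]
rad 186.6 dir -0.1135
t 12.27 p [523.9 106.3  83.8] yaw -0.1451 z [-0.002 -0.001 -1.   ] F [-6.2 -4.5 -0.7] T [-0.82  0.9   0.03] w 23.1 q [ 0.06  0.18  1.75 -0.    1.21  1.77]
```

View pics/t7z.png

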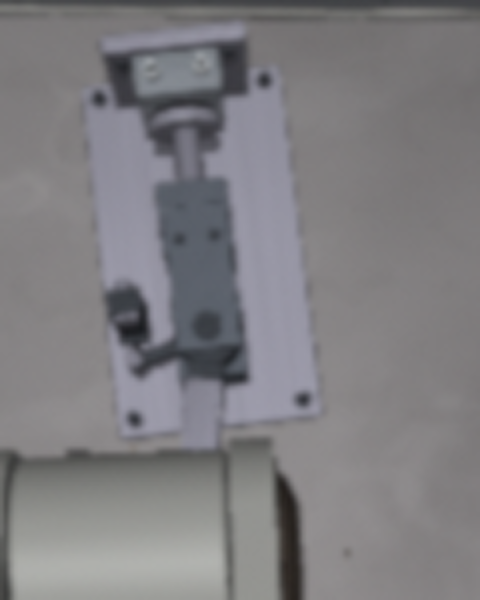

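Emit:
{"name": "step_arm", "arguments": {
  "targets": [
    {"linear": [-0.0006, -0.0037, 0], "turn": [0, 0, 0.02], "fingers": 0.0},
    {"linear": [0.0, -0.0046, 0], "turn": [0, 0, 0.025], "fingers": 0.0},
    {"linear": [0.0, -0.0046, 0], "turn": [0, 0, 0.025], "fingers": 0.0},
    {"linear": [0.0, -0.0037, 0], "turn": [0, 0, 0.02], "fingers": 0.0},
    {"linear": [0.0, -0.0019, 0], "turn": [0, 0, 0.01], "fingers": 0.0}
  ]
}}

```text
time: 12.73
ee_pos: [526.9, 124.7, 83.8]
eef_rot: [0.993, -0.122, -0.001, 0.0]
force: [-4.9, -3.4, -1.4]
grip_width: 23.1
```

```bash
python3 -c "
from h import *
fr()"
```

```text
t 12.73 p [526.9 124.7  83.8] yaw -0.2451 z [-0.001 -0.    -1.   ] F [-4.9 -3.4 -1.4] T [-0.62  0.72  0.03] w 23.1 q [ 0.09  0.2   1.73 -0.    1.21  1.91]
tool F [-3.9  4.5  1.4] tool T [-0.77 -0.55 -0.03]
rad 186.6 dir -0.2132
```

Emit:
{"name": "step_arm", "arguments": {
  "targets": [
    {"linear": [-0.0003, -0.0028, 0], "turn": [0, 0, 0.015], "fingers": 0.0},
    {"linear": [0.0, -0.0028, 0], "turn": [0, 0, 0.015], "fingers": 0.0},
    {"linear": [0.0, -0.0028, 0], "turn": [0, 0, 0.015], "fingers": 0.0},
    {"linear": [0.0, -0.0028, 0], "turn": [0, 0, 0.015], "fingers": 0.0},
    {"linear": [0.0, 0, 0], "turn": [0, 0, 0], "fingers": 0.0}
  ]
}}

```text
time: 13.15
ee_pos: [529.7, 135.8, 83.8]
eef_rot: [0.988, -0.152, -0.0, 0.0]
force: [-4.0, -2.3, -1.4]
grip_width: 22.7
```

```bash
python3 -c "
from h import *
fr();snap('t8','top');snap('s8','side')
a=cv2.imread('pics/t8.png')[80:230,200:320];cv2.imwrite('pics/t8z.png',cv2.resize(a,None,fx=4,fy=4,interpolation=cv2.INTER_CUBIC))
a=cv2.imread('pics/s8.png')[170:280,130:330];cv2.imwrite('pics/s8z.png',cv2.resize(a,None,fx=4,fy=4,interpolation=cv2.INTER_CUBIC))"
```

```text
t 13.15 p [529.7 135.8  83.8] yaw -0.3051 z [-0.001  0.    -1.   ] F [-4.  -2.3 -1.4] T [-0.33  0.73 -0.04] w 22.7 q [0.11 0.21 1.72 0.   1.21 1.99]
tool F [-3.1  3.4  1.4] tool T [-0.53 -0.6   0.04]
rad 186.6 dir -0.2747
t 13.15 p [529.7 135.8  83.8] yaw -0.3051 z [-0.001  0.    -1.   ] F [-4.  -2.3 -1.4] T [-0.33  0.73 -0.04] w 22.7 q [0.11 0.21 1.72 0.   1.21 1.99]
t 13.20 p [529.7 135.7  83.9] yaw -0.3043 z [-0.001  0.    -1.   ] F [-4.7 -1.1 -1.6] T [-0.2   0.66 -0.06] w 22.8 q [0.11 0.21 1.72 0.   1.21 1.98]
```

View pics/t8z.png

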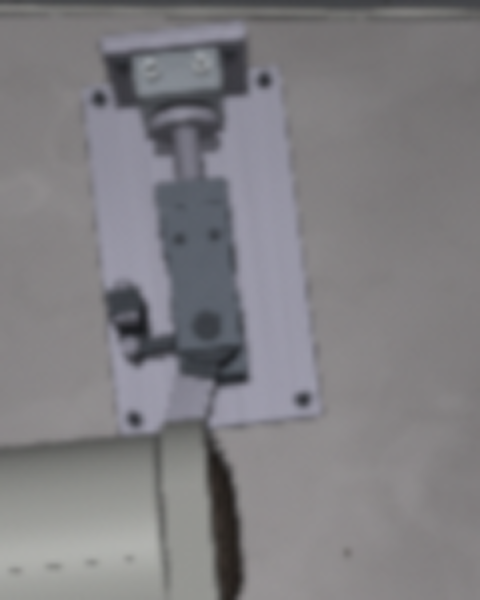

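View pics/s8z.png

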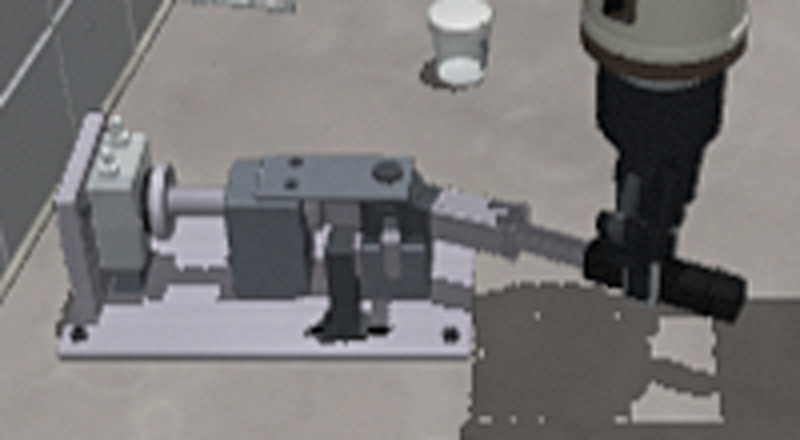

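Emit:
{"name": "step_arm", "arguments": {
  "targets": [
    {"linear": [-0.0002, -0.0028, 0], "turn": [0, 0, 0.015], "fingers": 0.0},
    {"linear": [0.0, -0.0028, 0], "turn": [0, 0, 0.015], "fingers": 0.0},
    {"linear": [0.0, -0.0028, 0], "turn": [0, 0, 0.015], "fingers": 0.0},
    {"linear": [0.0, -0.0018, 0], "turn": [0, 0, 0.01], "fingers": 0.0},
    {"linear": [0.0, 0, 0], "turn": [0, 0, 0], "fingers": 0.0}
  ]
}}

```text
time: 13.67
ee_pos: [532.8, 145.5, 83.9]
eef_rot: [0.984, -0.179, -0.0, -0.0]
force: [-5.3, 0.2, -2.4]
grip_width: 22.8
```

```bash
python3 -c "
from h import *
fr();snap('s9','side')
a=cv2.imread('pics/s9.png')[190:270,190:290];cv2.imwrite('pics/s9z.png',cv2.resize(a,None,fx=7,fy=7,interpolation=cv2.INTER_CUBIC))"
```

```text
t 13.67 p [532.8 145.5  83.9] yaw -0.3599 z [-0.001  0.    -1.   ] F [-5.3  0.2 -2.4] T [-0.14  0.77 -0.09] w 22.8 q [0.13 0.22 1.71 0.   1.22 2.06]
tool F [-5.   1.7  2.4] tool T [-0.4  -0.67  0.09]
rad 186.5 dir -0.3295
t 13.67 p [532.8 145.5  83.9] yaw -0.3599 z [-0.001  0.    -1.   ] F [-5.3  0.2 -2.4] T [-0.14  0.77 -0.09] w 22.8 q [0.13 0.22 1.71 0.   1.22 2.06]
```

View pics/s9z.png

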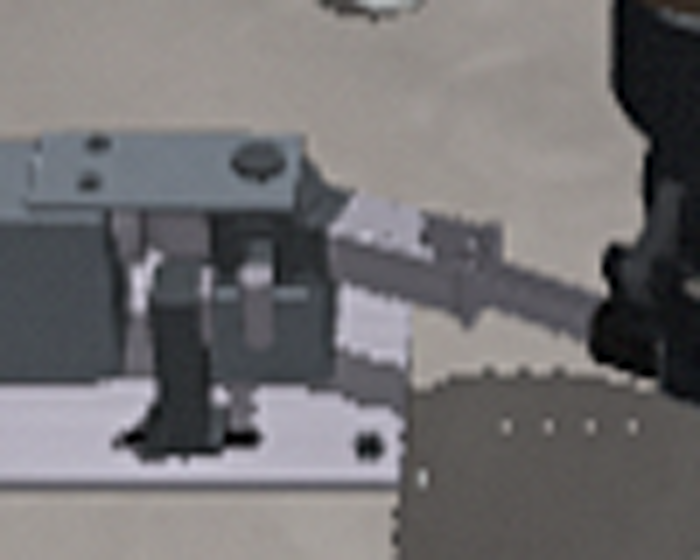

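Emit:
{"name": "step_arm", "arguments": {
  "targets": [
    {"linear": [-0.0003, -0.0018, 0], "turn": [0, 0, 0.01], "fingers": 0.0},
    {"linear": [0.0, -0.0018, 0], "turn": [0, 0, 0.01], "fingers": 0.0},
    {"linear": [0.0, -0.0018, 0], "turn": [0, 0, 0.01], "fingers": 0.0},
    {"linear": [0.0, -0.0018, 0], "turn": [0, 0, 0.01], "fingers": 0.0},
    {"linear": [0.0, 0, 0], "turn": [0, 0, 0], "fingers": 0.0}
  ]
}}

```text
time: 14.13
ee_pos: [535.4, 152.4, 83.9]
eef_rot: [0.98, -0.199, -0.0, -0.0]
force: [-5.2, -0.6, -2.0]
grip_width: 22.7
```

```bash
python3 -c "
from h import *
fr()"
```

```text
t 14.13 p [535.4 152.4  83.9] yaw -0.4002 z [-0.  0. -1.] F [-5.2 -0.6 -2. ] T [ 0.03  0.79 -0.01] w 22.7 q [0.14 0.23 1.7  0.   1.22 2.11]
tool F [-4.5  2.6  2. ] tool T [-0.28 -0.74  0.01]
rad 186.5 dir -0.3689
```

Emit:
{"name": "step_arm", "arguments": {
  "targets": [
    {"linear": [-0.0003, -0.0018, 0], "turn": [0, 0, 0.01], "fingers": 0.0},
    {"linear": [0.0, -0.0018, 0], "turn": [0, 0, 0.01], "fingers": 0.0},
    {"linear": [0.0, -0.0018, 0], "turn": [0, 0, 0.01], "fingers": 0.0},
    {"linear": [0.0, 0, 0], "turn": [0, 0, 0], "fingers": 0.0},
    {"linear": [0.0, 0, 0], "turn": [0, 0, 0], "fingers": 0.0}
  ]
}}

```text
time: 14.55
ee_pos: [537.4, 157.3, 84.0]
eef_rot: [0.977, -0.213, -0.0, -0.0]
force: [-4.3, 1.1, -3.7]
grip_width: 22.3
```

```bash
python3 -c "
from h import *
fr();snap('s10','side')
a=cv2.imread('pics/s10.png')[190:270,190:290];cv2.imwrite('pics/s10z.png',cv2.resize(a,None,fx=7,fy=7,interpolation=cv2.INTER_CUBIC))"
```

```text
t 14.55 p [537.4 157.3  84. ] yaw -0.4290 z [ 0.  0. -1.] F [-4.3  1.1 -3.7] T [0.25 0.63 0.12] w 22.3 q [0.15 0.23 1.69 0.   1.22 2.15]
tool F [-4.4  0.8  3.7] tool T [-0.03 -0.68 -0.12]
rad 186.4 dir -0.3973
t 14.55 p [537.4 157.3  84. ] yaw -0.4290 z [ 0.  0. -1.] F [-4.3  1.1 -3.7] T [0.25 0.63 0.12] w 22.3 q [0.15 0.23 1.69 0.   1.22 2.15]
```

View pics/s10z.png

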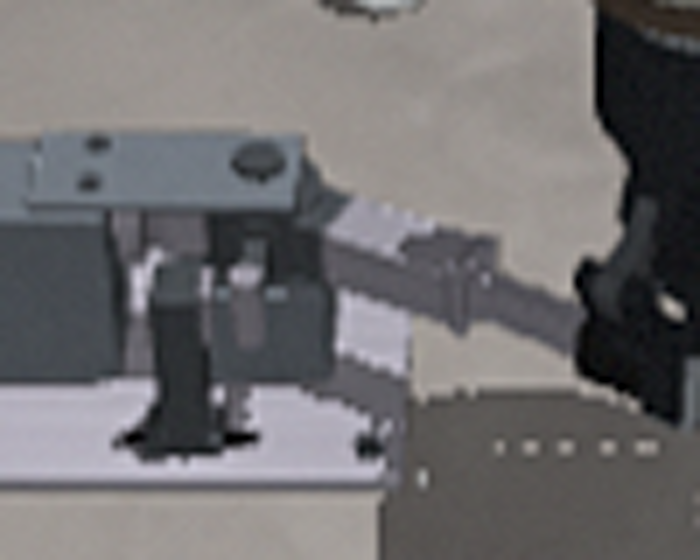

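Emit:
{"name": "step_arm", "arguments": {
  "targets": [
    {"linear": [-0.0003, -0.0014, 0], "turn": [0, 0, 0.008], "fingers": 0.0},
    {"linear": [0.0, -0.0014, 0], "turn": [0, 0, 0.008], "fingers": 0.0},
    {"linear": [0.0, -0.0014, 0], "turn": [0, 0, 0.008], "fingers": 0.0},
    {"linear": [0.0, -0.0014, 0], "turn": [0, 0, 0.008], "fingers": 0.0},
    {"linear": [0.0, 0, 0], "turn": [0, 0, 0], "fingers": 0.0}
  ]
}}

```text
time: 15.02
ee_pos: [539.6, 162.5, 84.1]
eef_rot: [0.973, -0.229, 0.0, -0.0]
force: [-1.5, 1.2, -3.6]
grip_width: 22.9
```

```bash
python3 -c "
from h import *
fr()"
```

```text
t 15.02 p [539.6 162.5  84.1] yaw -0.4619 z [ 0.  0. -1.] F [-1.5  1.2 -3.6] T [0.13 0.33 0.2 ] w 22.9 q [0.16 0.24 1.68 0.   1.22 2.19]
tool F [-1.9 -0.4  3.6] tool T [-0.03 -0.35 -0.2 ]
rad 186.5 dir -0.4277
```

Emit:
{"name": "step_arm", "arguments": {
  "targets": [
    {"linear": [0, -0.0009, 0], "turn": [0, 0, 0.005], "fingers": 0.0},
    {"linear": [0.0, -0.0009, 0], "turn": [0, 0, 0.005], "fingers": 0.0},
    {"linear": [0.0, -0.0009, 0], "turn": [0, 0, 0.005], "fingers": 0.0},
    {"linear": [0.0, -0.0009, 0], "turn": [0, 0, 0.005], "fingers": 0.0},
    {"linear": [0.0, 0, 0], "turn": [0, 0, 0], "fingers": 0.0}
  ]
}}

```text
time: 15.43
ee_pos: [541.2, 165.7, 84.0]
eef_rot: [0.971, -0.238, -0.0, -0.0]
force: [-2.2, 1.7, -3.4]
grip_width: 23.1
```

```bash
python3 -c "
from h import *
fr();snap('s11','side')
a=cv2.imread('pics/s11.png')[190:270,190:290];cv2.imwrite('pics/s11z.png',cv2.resize(a,None,fx=7,fy=7,interpolation=cv2.INTER_CUBIC))"
```

```text
t 15.43 p [541.2 165.7  84. ] yaw -0.4816 z [ 0.  0. -1.] F [-2.2  1.7 -3.4] T [0.27 0.32 0.3 ] w 23.1 q [0.16 0.24 1.68 0.   1.22 2.21]
tool F [-2.8 -0.5  3.4] tool T [ 0.09 -0.41 -0.3 ]
rad 186.4 dir -0.4465
t 15.43 p [541.2 165.7  84. ] yaw -0.4816 z [ 0.  0. -1.] F [-2.2  1.7 -3.4] T [0.27 0.32 0.3 ] w 23.1 q [0.16 0.24 1.68 0.   1.22 2.21]
```

View pics/s11z.png

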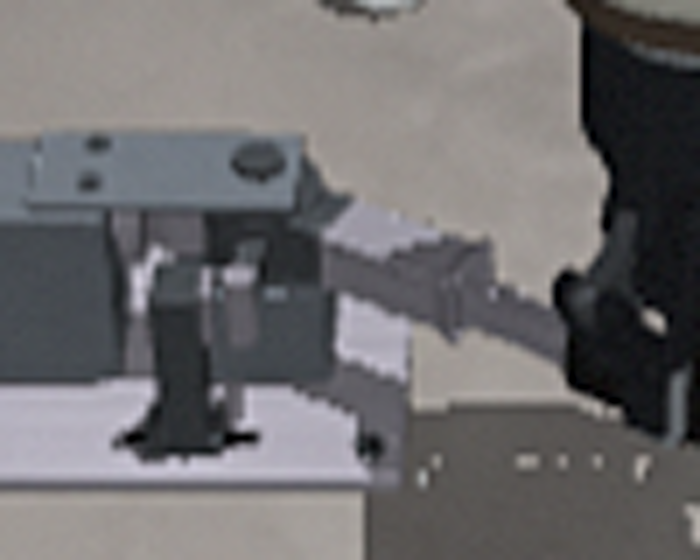

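Emit:
{"name": "step_arm", "arguments": {
  "targets": [
    {"linear": [0, -0.0009, 0], "turn": [0, 0, 0.004], "fingers": 0.0},
    {"linear": [0.0, -0.0009, 0], "turn": [0, 0, 0.004], "fingers": 0.0},
    {"linear": [0.0, -0.0009, 0], "turn": [0, 0, 0.004], "fingers": 0.0},
    {"linear": [0.0, -0.0009, 0], "turn": [0, 0, 0.004], "fingers": 0.0},
    {"linear": [0.0, 0, 0], "turn": [0, 0, 0], "fingers": 0.0}
  ]
}}

```text
time: 15.9
ee_pos: [542.7, 168.8, 84.0]
eef_rot: [0.969, -0.246, -0.0, -0.0]
force: [-3.6, 0.9, -2.1]
grip_width: 22.3
```

```bash
python3 -c "
from h import *
fr()"
```

```text
t 15.90 p [542.7 168.8  84. ] yaw -0.4976 z [-0.  0. -1.] F [-3.6  0.9 -2.1] T [0.24 0.53 0.14] w 22.3 q [0.17 0.25 1.67 0.   1.22 2.23]
tool F [-3.5  0.9  2.1] tool T [-0.04 -0.59 -0.14]
rad 186.4 dir -0.4653
```

Emit:
{"name": "step_arm", "arguments": {
  "targets": [
    {"linear": [0, -0.0009, 0], "turn": [0, 0, 0.004], "fingers": 0.0},
    {"linear": [0.0, -0.0009, 0], "turn": [0, 0, 0.004], "fingers": 0.0},
    {"linear": [0.0, 0, 0], "turn": [0, 0, 0.0], "fingers": 0.0},
    {"linear": [0.0, 0, 0], "turn": [0, 0, 0.0], "fingers": 0.0},
    {"linear": [0.0, 0, 0], "turn": [0, 0, 0], "fingers": 0.0}
  ]
}}

```text
time: 16.32
ee_pos: [543.7, 170.2, 84.1]
eef_rot: [0.968, -0.25, 0.0, -0.0]
force: [-2.2, 0.5, -3.0]
grip_width: 22.8
```

```bash
python3 -c "
from h import *
fr()"
```

```text
t 16.32 p [543.7 170.2  84.1] yaw -0.5052 z [ 0.  0. -1.] F [-2.2  0.5 -3. ] T [0.14 0.46 0.01] w 22.8 q [0.17 0.25 1.67 0.   1.22 2.24]
tool F [-2.2  0.6  3. ] tool T [-0.1  -0.48 -0.01]
rad 186.1 dir -0.4744
```

Emit:
{"name": "step_arm", "arguments": {
  "targets": [
    {"linear": [0, -0.0008, 0], "turn": [0, 0, 0.004], "fingers": 0.0},
    {"linear": [0.0, -0.0008, 0], "turn": [0, 0, 0.004], "fingers": 0.0},
    {"linear": [0.0, -0.0008, 0], "turn": [0, 0, 0.004], "fingers": 0.0},
    {"linear": [0.0, 0, 0], "turn": [0, 0, 0.0], "fingers": 0.0},
    {"linear": [0.0, 0, 0], "turn": [0, 0, 0], "fingers": 0.0}
  ]
}}

```text
time: 16.73
ee_pos: [544.9, 172.3, 84.0]
eef_rot: [0.967, -0.256, 0.0, -0.0]
force: [-2.1, -0.3, -2.8]
grip_width: 23.0
```

```bash
python3 -c "
from h import *
fr();snap('s12','side')
a=cv2.imread('pics/s12.png')[190:270,190:290];cv2.imwrite('pics/s12z.png',cv2.resize(a,None,fx=7,fy=7,interpolation=cv2.INTER_CUBIC))"
```

```text
t 16.73 p [544.9 172.3  84. ] yaw -0.5172 z [ 0.  0. -1.] F [-2.1 -0.3 -2.8] T [0.05 0.36 0.  ] w 23.0 q [0.17 0.25 1.66 0.   1.23 2.26]
tool F [-1.7  1.3  2.8] tool T [-0.14 -0.33 -0.  ]
rad 186.1 dir -0.4874
t 16.73 p [544.9 172.3  84. ] yaw -0.5172 z [ 0.  0. -1.] F [-2.1 -0.3 -2.8] T [0.05 0.36 0.  ] w 23.0 q [0.17 0.25 1.66 0.   1.23 2.26]
```

View pics/s12z.png

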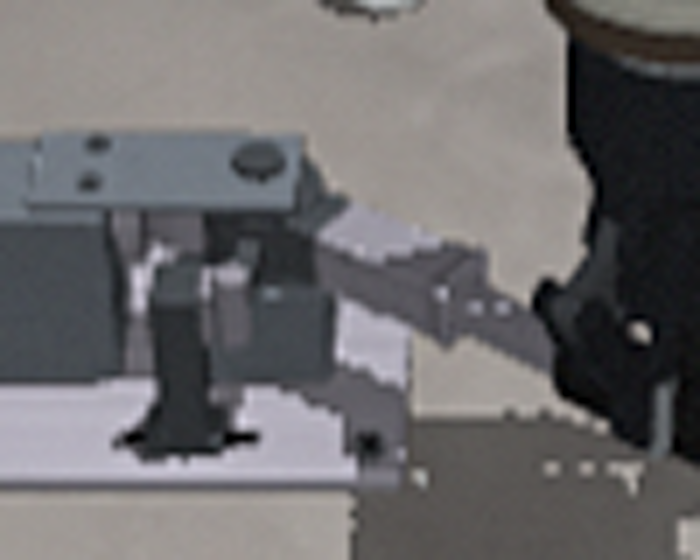

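Emit:
{"name": "step_arm", "arguments": {
  "targets": [
    {"linear": [0, -0.0008, 0], "turn": [0, 0, 0.004], "fingers": 0.0},
    {"linear": [0.0, -0.0008, 0], "turn": [0, 0, 0.004], "fingers": 0.0},
    {"linear": [0.0, -0.0008, 0], "turn": [0, 0, 0.004], "fingers": 0.0},
    {"linear": [0.0, 0, 0], "turn": [0, 0, 0.0], "fingers": 0.0},
    {"linear": [0.0, 0, 0], "turn": [0, 0, 0], "fingers": 0.0}
  ]
}}

```text
time: 17.2
ee_pos: [546.1, 174.5, 84.0]
eef_rot: [0.965, -0.262, 0.0, -0.0]
force: [-1.5, -0.5, -3.6]
grip_width: 22.7
```

```bash
python3 -c "
from h import *
fr()"
```

```text
t 17.20 p [546.1 174.5  84. ] yaw -0.5292 z [ 0.  0. -1.] F [-1.5 -0.5 -3.6] T [-0.    0.2  -0.03] w 22.7 q [0.17 0.26 1.66 0.   1.23 2.27]
tool F [-1.1  1.1  3.6] tool T [-0.1  -0.17  0.03]
rad 186.0 dir -0.5004
```

Emit:
{"name": "step_arm", "arguments": {
  "targets": [
    {"linear": [0, -0.0008, 0], "turn": [0, 0, 0.004], "fingers": 0.0},
    {"linear": [0.0, -0.0008, 0], "turn": [0, 0, 0.004], "fingers": 0.0},
    {"linear": [0.0, 0, 0], "turn": [0, 0, 0.0], "fingers": 0.0},
    {"linear": [0.0, 0, 0], "turn": [0, 0, 0.0], "fingers": 0.0},
    {"linear": [0.0, 0, 0], "turn": [0, 0, 0], "fingers": 0.0}
  ]
}}

```text
time: 17.62
ee_pos: [546.9, 175.8, 84.1]
eef_rot: [0.964, -0.265, 0.0, -0.0]
force: [-0.8, 0.1, -3.0]
grip_width: 22.6
```

```bash
python3 -c "
from h import *
fr()"
```

```text
t 17.62 p [546.9 175.8  84.1] yaw -0.5371 z [ 0.  0. -1.] F [-0.8  0.1 -3. ] T [ 0.01  0.2  -0.02] w 22.6 q [0.18 0.26 1.65 0.   1.23 2.28]
tool F [-0.7  0.3  3. ] tool T [-0.1  -0.18  0.02]
rad 186.0 dir -0.5090
```

Emit:
{"name": "step_arm", "arguments": {
  "targets": [
    {"linear": [0, -0.0008, 0], "turn": [0, 0, 0.004], "fingers": 0.0},
    {"linear": [0.0, -0.0008, 0], "turn": [0, 0, 0.004], "fingers": 0.0},
    {"linear": [0.0, 0, 0], "turn": [0, 0, 0.0], "fingers": 0.0},
    {"linear": [0.0, 0, 0], "turn": [0, 0, 0.0], "fingers": 0.0},
    {"linear": [0.0, 0, 0], "turn": [0, 0, 0], "fingers": 0.0}
  ]
}}

```text
time: 18.03
ee_pos: [547.6, 177.2, 84.0]
eef_rot: [0.963, -0.269, -0.0, -0.0]
force: [-0.7, -1.0, -4.1]
grip_width: 22.9
```

```bash
python3 -c "
from h import *
fr();snap('s13','side')
a=cv2.imread('pics/s13.png')[190:270,190:290];cv2.imwrite('pics/s13z.png',cv2.resize(a,None,fx=7,fy=7,interpolation=cv2.INTER_CUBIC))"
```

```text
t 18.03 p [547.6 177.2  84. ] yaw -0.5451 z [-0.  0. -1.] F [-0.7 -1.  -4.1] T [-0.08  0.24 -0.1 ] w 22.9 q [0.18 0.26 1.65 0.   1.23 2.29]
tool F [-0.1  1.2  4.1] tool T [-0.19 -0.17  0.1 ]
rad 186.0 dir -0.5174
t 18.03 p [547.6 177.2  84. ] yaw -0.5451 z [-0.  0. -1.] F [-0.7 -1.  -4.1] T [-0.08  0.24 -0.1 ] w 22.9 q [0.18 0.26 1.65 0.   1.23 2.29]
```

View pics/s13z.png

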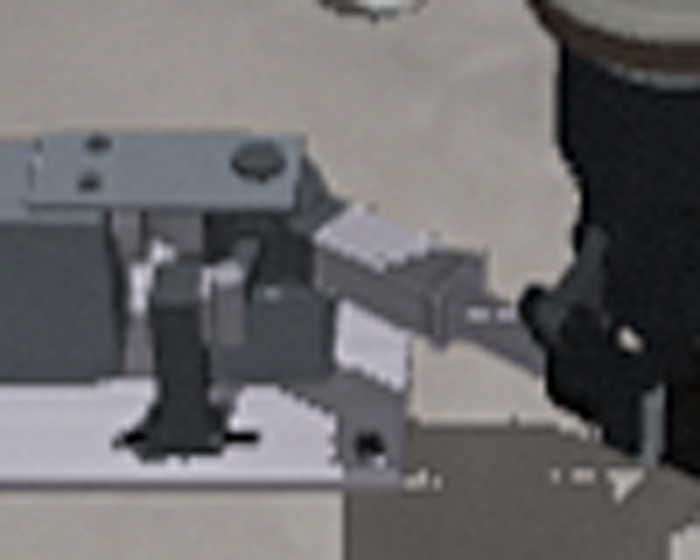

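Emit:
{"name": "step_arm", "arguments": {
  "targets": [
    {"linear": [0, -0.0008, 0], "turn": [0, 0, 0.004], "fingers": 0.0},
    {"linear": [0.0, -0.0008, 0], "turn": [0, 0, 0.004], "fingers": 0.0},
    {"linear": [0.0, -0.0008, 0], "turn": [0, 0, 0.004], "fingers": 0.0},
    {"linear": [0.0, 0, 0], "turn": [0, 0, 0.0], "fingers": 0.0},
    {"linear": [0.0, 0, 0], "turn": [0, 0, 0], "fingers": 0.0}
  ]
}}

```text
time: 18.5
ee_pos: [548.6, 179.0, 83.9]
eef_rot: [0.961, -0.275, -0.0, 0.0]
force: [-4.5, -4.0, -1.8]
grip_width: 22.9
```

```bash
python3 -c "
from h import *
fr()"
```

```text
t 18.50 p [548.6 179.   83.9] yaw -0.5576 z [-0.001 -0.    -1.   ] F [-4.5 -4.  -1.8] T [-0.7   0.7  -0.32] w 22.9 q [ 0.18  0.27  1.65 -0.    1.23  2.31]
tool F [-1.7  5.8  1.8] tool T [-0.97 -0.23  0.32]
rad 186.1 dir -0.5286
```

Emit:
{"name": "step_arm", "arguments": {
  "targets": [
    {"linear": [0, -0.0005, 0], "turn": [0, 0, 0.002], "fingers": 0.0},
    {"linear": [0.0, -0.0005, 0], "turn": [0, 0, 0.003], "fingers": 0.0},
    {"linear": [0.0, 0, 0], "turn": [0, 0, 0.0], "fingers": 0.0},
    {"linear": [0.0, 0, 0], "turn": [0, 0, 0.0], "fingers": 0.0},
    {"linear": [0.0, 0, 0], "turn": [0, 0, 0], "fingers": 0.0}
  ]
}}

```text
time: 18.92
ee_pos: [549.0, 179.6, 83.8]
eef_rot: [0.961, -0.278, -0.0, 0.001]
force: [-5.9, -6.6, -1.3]
grip_width: 22.7
```

```bash
python3 -c "
from h import *
fr();snap('s14','side')
a=cv2.imread('pics/s14.png')[190:270,190:290];cv2.imwrite('pics/s14z.png',cv2.resize(a,None,fx=7,fy=7,interpolation=cv2.INTER_CUBIC))"
```

```text
t 18.92 p [549.  179.6  83.8] yaw -0.5626 z [-0.001 -0.001 -1.   ] F [-5.9 -6.6 -1.3] T [-0.95  0.92 -0.33] w 22.7 q [ 0.18  0.27  1.65 -0.    1.23  2.32]
tool F [-1.4  8.8  1.3] tool T [-1.29 -0.27  0.33]
rad 186.1 dir -0.5324
t 18.92 p [549.  179.6  83.8] yaw -0.5626 z [-0.001 -0.001 -1.   ] F [-5.9 -6.6 -1.3] T [-0.95  0.92 -0.33] w 22.7 q [ 0.18  0.27  1.65 -0.    1.23  2.32]
```

View pics/s14z.png

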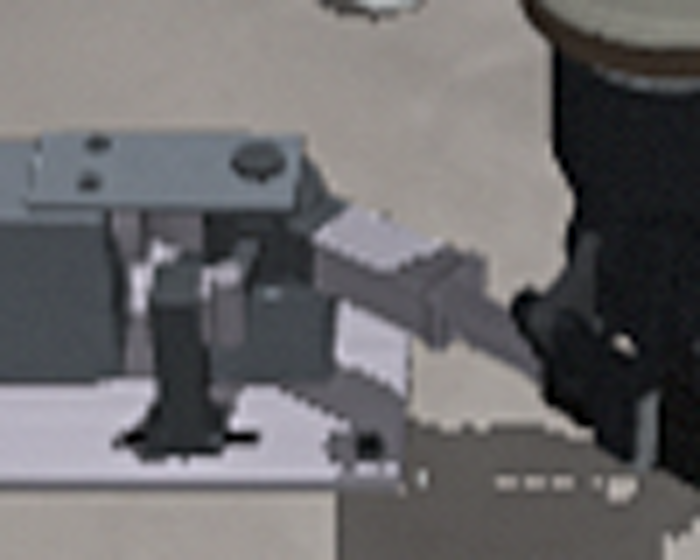

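Emit:
{"name": "step_arm", "arguments": {
  "targets": [
    {"linear": [0, 0.001, 0], "turn": [0, 0, -0.004], "fingers": 0.0},
    {"linear": [0.0, 0.001, 0], "turn": [0, 0, -0.004], "fingers": 0.0},
    {"linear": [0.0, 0.0007, 0], "turn": [0, 0, -0.004], "fingers": 0.0},
    {"linear": [0.0, 0, 0], "turn": [0, 0, 0.0], "fingers": 0.0},
    {"linear": [0.0, 0, 0], "turn": [0, 0, 0], "fingers": 0.0}
  ]
}}

```text
time: 19.38
ee_pos: [548.0, 177.9, 84.1]
eef_rot: [0.962, -0.272, 0.0, -0.0]
force: [-1.4, -0.8, -3.4]
grip_width: 22.8
```

```bash
python3 -c "
from h import *
fr()"
```

```text
t 19.38 p [548.  177.9  84.1] yaw -0.5502 z [ 0.  0. -1.] F [-1.4 -0.8 -3.4] T [-0.02  0.28 -0.11] w 22.8 q [0.18 0.26 1.65 0.   1.23 2.3 ]
tool F [-0.7  1.4  3.4] tool T [-0.17 -0.23  0.11]
rad 186.0 dir -0.5218
```

Nearly relaxed (1.4 N). Draw out along the bar axis, first a short piece.

Emit:
{"name": "step_arm", "arguments": {
  "targets": [
    {"linear": [-0.001, 0.0003, 0], "turn": [0, 0, 0], "fingers": 0.0},
    {"linear": [-0.002, 0, 0], "turn": [0, 0, 0], "fingers": 0.0},
    {"linear": [-0.003, 0, 0], "turn": [0, 0, 0], "fingers": 0.0},
    {"linear": [-0.003, 0, 0], "turn": [0, 0, 0], "fingers": 0.0},
    {"linear": [-0.001, 0, 0], "turn": [0, 0, 0], "fingers": 0.0}
  ]
}}

```text
time: 19.8
ee_pos: [538.9, 183.1, 84.1]
eef_rot: [0.962, -0.272, -0.0, -0.0]
force: [0.3, 0.3, -2.7]
grip_width: 23.0
```

```bash
python3 -c "
from h import *
fr()"
```

```text
t 19.80 p [538.9 183.1  84.1] yaw -0.5500 z [-0.  0. -1.] F [ 0.3  0.3 -2.7] T [-0.01  0.02  0.01] w 23.0 q [0.19 0.25 1.67 0.   1.22 2.31]
tool F [ 0.1 -0.4  2.7] tool T [-0.02 -0.01 -0.01]
rad 196.6 dir -0.5215
```

Free, no load. Continue out.

Emit:
{"name": "step_arm", "arguments": {
  "targets": [
    {"linear": [-0.004, 0, 0], "turn": [0, 0, 0], "fingers": 0.0},
    {"linear": [-0.006, 0, 0], "turn": [0, 0, 0], "fingers": 0.0},
    {"linear": [-0.006, 0, 0], "turn": [0, 0, 0], "fingers": 0.0},
    {"linear": [-0.006, 0, 0], "turn": [0, 0, 0], "fingers": 0.0},
    {"linear": [-0.004, 0, 0], "turn": [0, 0, 0], "fingers": 0.0}
  ]
}}

```text
time: 20.22
ee_pos: [516.3, 196.8, 84.0]
eef_rot: [0.962, -0.272, -0.0, -0.0]
force: [-0.0, -0.4, -3.0]
grip_width: 22.7
```

```bash
python3 -c "
from h import *
fr()"
```

```text
t 20.22 p [516.3 196.8  84. ] yaw -0.5499 z [-0.  0. -1.] F [-0.  -0.4 -3. ] T [0.03 0.05 0.01] w 22.7 q [0.22 0.22 1.71 0.   1.22 2.35]
tool F [0.2 0.4 3. ] tool T [ 0.   -0.06 -0.01]
rad 222.9 dir -0.5245
```

Emit:
{"name": "step_arm", "arguments": {
  "targets": [
    {"linear": [-0.006, 0, 0], "turn": [0, 0, 0], "fingers": 0.0},
    {"linear": [-0.01, 0, 0], "turn": [0, 0, 0], "fingers": 0.0},
    {"linear": [-0.012, 0, 0], "turn": [0, 0, 0], "fingers": 0.0},
    {"linear": [-0.012, 0, 0], "turn": [0, 0, 0], "fingers": 0.0},
    {"linear": [-0.01, 0, 0], "turn": [0, 0, 0], "fingers": 0.0}
  ]
}}

```text
time: 20.63
ee_pos: [473.1, 223.3, 84.0]
eef_rot: [0.962, -0.271, -0.0, -0.0]
force: [-0.2, 1.2, -3.7]
grip_width: 22.6
```

```bash
python3 -c "
from h import *
fr();snap('s15','side');snap('t15','top')
a=cv2.imread('pics/s15.png')[190:270,190:290];cv2.imwrite('pics/s15z.png',cv2.resize(a,None,fx=7,fy=7,interpolation=cv2.INTER_CUBIC))
a=cv2.imread('pics/t15.png')[80:260,120:320];cv2.imwrite('pics/t15z.png',cv2.resize(a,None,fx=3.3,fy=3.3,interpolation=cv2.INTER_CUBIC))"
```

```text
t 20.63 p [473.1 223.3  84. ] yaw -0.5499 z [-0.  0. -1.] F [-0.2  1.2 -3.7] T [ 0.05  0.05 -0.  ] w 22.6 q [0.29 0.16 1.78 0.   1.21 2.41]
tool F [-0.8 -1.   3.7] tool T [ 0.02 -0.07  0.  ]
rad 273.6 dir -0.5290
t 20.63 p [473.1 223.3  84. ] yaw -0.5499 z [-0.  0. -1.] F [-0.2  1.2 -3.7] T [ 0.05  0.05 -0.  ] w 22.6 q [0.29 0.16 1.78 0.   1.21 2.41]
t 20.68 p [472. 224.  84.] yaw -0.5494 z [-0.001  0.    -1.   ] F [-0.8  2.  -2.6] T [ 0.15  0.05 -0.  ] w 22.9 q [0.3  0.16 1.78 0.   1.21 2.42]
```

View pics/s15z.png

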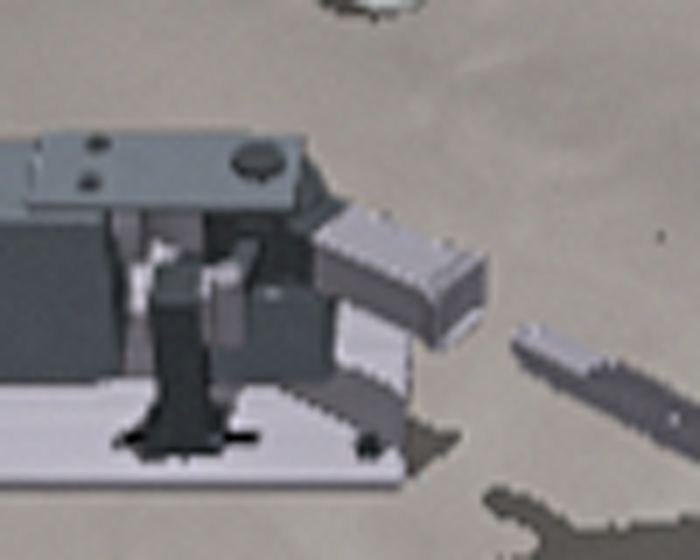

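View pics/t15z.png

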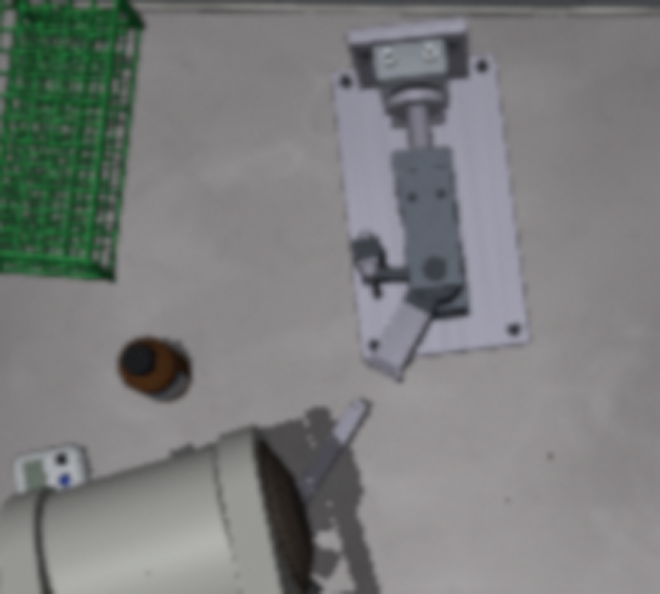

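Emit:
{"name": "step_arm", "arguments": {
  "targets": [
    {"linear": [-0.005, 0.012, 0], "turn": [0, 0, 0], "fingers": 0.0},
    {"linear": [0, 0.02, 0], "turn": [0, 0, 0], "fingers": 0.0},
    {"linear": [0, 0.022, 0], "turn": [0, 0, 0], "fingers": 0.0},
    {"linear": [0, 0.02, 0.005], "turn": [0, 0, 0], "fingers": 0.0},
    {"linear": [0, 0.01, 0.01], "turn": [0, 0, 0], "fingers": 0.0}
  ]
}}

```text
time: 21.15
ee_pos: [425.9, 152.4, 69.7]
eef_rot: [0.962, -0.272, 0.001, -0.0]
force: [0.5, -0.1, -3.0]
grip_width: 22.7
```

Emit:
{"name": "step_arm", "arguments": {
  "targets": [
    {"linear": [0, 0, 0.012], "turn": [0, 0, 0], "fingers": 0.0},
    {"linear": [0, 0, 0.012], "turn": [0, 0, 0], "fingers": 0.0},
    {"linear": [0, 0, 0.008], "turn": [0, 0, 0], "fingers": 0.0},
    {"linear": [0, 0, 0.004], "turn": [0, 0, 0], "fingers": 0.0},
    {"linear": [0, 0, 0], "turn": [0, 0, 0], "fingers": 0.0}
  ]
}}

```text
time: 21.57
ee_pos: [426.1, 153.5, 32.4]
eef_rot: [0.962, -0.272, -0.001, 0.0]
force: [-0.1, 0.7, -3.3]
grip_width: 22.9
```

```bash
python3 -c "
from h import *
fr()"
```

```text
t 21.57 p [426.1 153.5  32.4] yaw -0.5501 z [-0.001 -0.    -1.   ] F [-0.1  0.7 -3.3] T [0.05 0.02 0.06] w 22.9 q [0.18 0.09 1.98 0.   1.07 2.3 ]
tool F [-0.5 -0.5  3.3] tool T [ 0.03 -0.04 -0.06]
rad 291.3 dir -0.2367
```

Emit:
{"name": "step_arm", "arguments": {
  "targets": [
    {"linear": [0, 0, 0.004], "turn": [0, 0, 0], "fingers": 0.0},
    {"linear": [0, 0, 0.003], "turn": [0, 0, 0], "fingers": 0.0},
    {"linear": [0, 0, 0.002], "turn": [0, 0, 0], "fingers": 0.0},
    {"linear": [0, 0, 0.001], "turn": [0, 0, 0], "fingers": 0.0},
    {"linear": [0, 0, 0], "turn": [0, 0, 0], "fingers": 0.0}
  ]
}}

```text
time: 21.98
ee_pos: [426.3, 153.6, 22.9]
eef_rot: [0.962, -0.272, -0.0, -0.0]
force: [0.2, -0.7, -2.8]
grip_width: 22.5
```

```bash
python3 -c "
from h import *
fr()"
```

```text
t 21.98 p [426.3 153.6  22.9] yaw -0.5501 z [-0.  0. -1.] F [ 0.2 -0.7 -2.8] T [ 0.05  0.04 -0.04] w 22.5 q [0.18 0.1  1.99 0.   1.05 2.3 ]
tool F [0.5 0.5 2.8] tool T [ 0.02 -0.06  0.04]
rad 291.1 dir -0.2371
```

Emit:
{"name": "step_arm", "arguments": {
  "targets": [
    {"linear": [0, 0, 0.001], "turn": [0, 0, 0], "fingers": 0.0},
    {"linear": [0, 0, 0.0005], "turn": [0, 0, 0], "fingers": 0.0},
    {"linear": [0, 0, 0], "turn": [0, 0, 0], "fingers": 0.0},
    {"linear": [0, 0, 0], "turn": [0, 0, 0], "fingers": 0.0},
    {"linear": [0, 0, 0], "turn": [0, 0, 0], "fingers": 0.0}
  ]
}}

```text
time: 22.4
ee_pos: [426.4, 153.5, 21.6]
eef_rot: [0.962, -0.272, 0.0, -0.0]
force: [0.3, 0.5, -2.8]
grip_width: 22.7
```

```bash
python3 -c "
from h import *
fr()"
```

```text
t 22.40 p [426.4 153.5  21.6] yaw -0.5502 z [ 0.  0. -1.] F [ 0.3  0.5 -2.8] T [0.11 0.09 0.01] w 22.7 q [0.18 0.1  1.99 0.   1.05 2.3 ]
tool F [-0.  -0.6  2.8] tool T [ 0.05 -0.13 -0.01]
rad 291.1 dir -0.2369
```

Emit:
{"name": "step_arm", "arguments": {
  "targets": [
    {"linear": [0, 0, 0.0005], "turn": [0, 0, 0], "fingers": 0.0},
    {"linear": [0, 0, 0], "turn": [0, 0, 0], "fingers": 0.0},
    {"linear": [0, 0, 0], "turn": [0, 0, 0], "fingers": 0.3},
    {"linear": [0, 0, 0], "turn": [0, 0, 0], "fingers": 0.5},
    {"linear": [0, 0, 0], "turn": [0, 0, 0], "fingers": 0.9}
  ]
}}

```text
time: 22.82
ee_pos: [426.5, 153.6, 21.1]
eef_rot: [0.962, -0.272, 0.0, -0.0]
force: [0.2, -0.3, 0.5]
grip_width: 48.8
```

Emit:
{"name": "step_arm", "arguments": {
  "targets": [
    {"linear": [0, 0, 0], "turn": [0, 0, 0], "fingers": 1},
    {"linear": [0, 0, 0], "turn": [0, 0, 0], "fingers": 1},
    {"linear": [0, 0, 0], "turn": [0, 0, 0], "fingers": 1},
    {"linear": [0, 0, 0], "turn": [0, 0, 0], "fingers": 1},
    {"linear": [0, 0, -0.005], "turn": [0, 0, 0], "fingers": 1}
  ]
}}

```text
time: 23.23
ee_pos: [425.9, 153.4, 25.5]
eef_rot: [0.962, -0.272, -0.001, 0.0]
force: [0.6, -0.0, -0.8]
grip_width: 85.5
```

Emit:
{"name": "step_arm", "arguments": {
  "targets": [
    {"linear": [0, 0, -0.02], "turn": [0, 0, 0], "fingers": 1},
    {"linear": [0, 0, -0.03], "turn": [0, 0, 0], "fingers": 1},
    {"linear": [0, 0, -0.035], "turn": [0, 0, 0], "fingers": 1},
    {"linear": [0, 0, -0.035], "turn": [0, 0, 0], "fingers": 1},
    {"linear": [0, 0, -0.03], "turn": [0, 0, 0], "fingers": 1}
  ]
}}

```text
time: 23.65
ee_pos: [426.2, 153.5, 178.8]
eef_rot: [0.962, -0.272, 0.001, -0.0]
force: [0.7, 0.2, -0.4]
grip_width: 85.4
```

```bash
python3 -c "
from h import *
fr();snap('w16')"
```

```text
t 23.65 p [426.2 153.5 178.8] yaw -0.5502 z [ 0.001  0.    -1.   ] F [ 0.7  0.2 -0.4] T [-0.03  0.02 -0.02] w 85.4 q [ 0.18 -0.07  1.81  0.    1.4   2.3 ]
tool F [ 0.5 -0.5  0.4] tool T [-0.03  0.    0.02]
rad 291.2 dir -0.2367
t 23.65 p [426.2 153.5 178.8] yaw -0.5502 z [ 0.001  0.    -1.   ] F [ 0.7  0.2 -0.4] T [-0.03  0.02 -0.02] w 85.4 q [ 0.18 -0.07  1.81  0.    1.4   2.3 ]
```

View pics/w16.png

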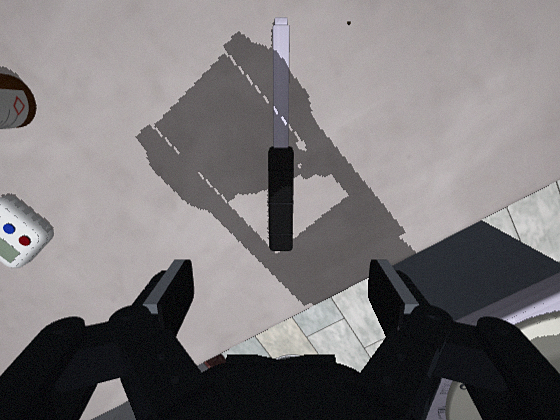

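Emit:
{"name": "step_arm", "arguments": {
  "targets": [
    {"linear": [0.01, -0.01, -0.02], "turn": [0, 0, 0], "fingers": 1},
    {"linear": [0.025, -0.02, -0.02], "turn": [0, 0, 0], "fingers": 1},
    {"linear": [0.03, -0.025, -0.01], "turn": [0, 0, 0], "fingers": 1},
    {"linear": [0.03, -0.025, 0], "turn": [0, 0, 0], "fingers": 1},
    {"linear": [0.02, -0.015, 0], "turn": [0, 0, 0], "fingers": 1}
  ]
}}

```text
time: 24.12
ee_pos: [576.8, 174.7, 226.7]
eef_rot: [0.962, -0.272, 0.001, -0.0]
force: [0.8, -0.1, -0.4]
grip_width: 85.6
```

Emit:
{"name": "step_arm", "arguments": {
  "targets": [
    {"linear": [0, 0, 0], "turn": [0, 0, 0], "fingers": 1},
    {"linear": [0, 0, 0], "turn": [0, 0, 0], "fingers": 1},
    {"linear": [0, 0, 0], "turn": [0, 0, 0], "fingers": 1},
    {"linear": [0, 0, 0], "turn": [0, 0, 0], "fingers": 1},
    {"linear": [0, 0, 0], "turn": [0, 0, 0], "fingers": 1}
  ]
}}

```text
time: 24.53
ee_pos: [573.3, 174.4, 226.6]
eef_rot: [0.962, -0.272, 0.0, -0.0]
force: [0.0, -0.3, -0.0]
grip_width: 85.4
```

```bash
python3 -c "
from h import *
snap('w17')"
```

```text
t 24.53 p [573.3 174.4 226.6] yaw -0.5500 z [ 0.001  0.    -1.   ] F [ 0.  -0.3 -0. ] T [0.03 0.04 0.03] w 85.4 q [0.17 0.21 1.42 0.   1.52 2.29]
```

View pics/w17.png

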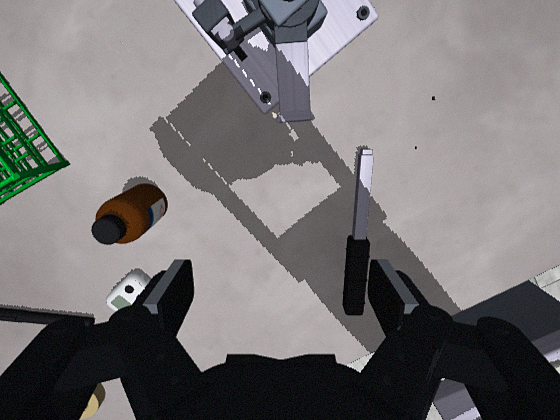

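Emit:
{"name": "step_arm", "arguments": {
  "targets": [
    {"linear": [0.015, -0.01, 0], "turn": [0, 0, 0], "fingers": 1},
    {"linear": [0.025, -0.01, 0], "turn": [0, 0, 0], "fingers": 1},
    {"linear": [0.025, -0.01, 0], "turn": [0, 0, 0], "fingers": 1},
    {"linear": [0.015, 0, 0], "turn": [0, 0, 0], "fingers": 1},
    {"linear": [0.0, 0, 0], "turn": [0, 0, 0], "fingers": 1}
  ]
}}

```text
time: 25.0
ee_pos: [659.5, 156.8, 225.5]
eef_rot: [0.962, -0.272, -0.0, 0.0]
force: [-0.2, -0.0, 0.6]
grip_width: 85.9
```

```bash
python3 -c "
from h import *
snap('w18')
a=cv2.imread('pics/w18.png')
cv2.imwrite('pics/w18z.png',cv2.resize(a[40:190,170:350],None,fx=4,fy=4,interpolation=cv2.INTER_CUBIC))"
```

```text
t 25.00 p [659.5 156.8 225.5] yaw -0.5513 z [-0. -0. -1.] F [-0.2 -0.   0.6] T [-0.    0.02 -0.03] w 85.9 q [ 0.12  0.37  1.21 -0.    1.56  2.24]
```

View pics/w18z.png

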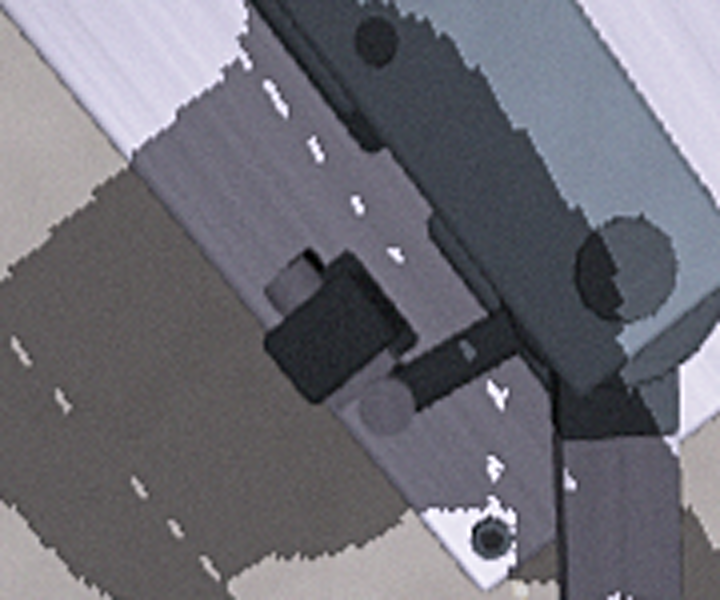

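```bash
python3 - <<'E'
from h import *
ci=pickle.load(open("pics/w18.pkl","rb"));P=pts(ci,np.load("pics/w18.npy"))
Z=lambda x,y:P[round((y+.5)/4-.5+40),round((x+.5)/4-.5+170)]
for n,p in dict(stop=(345,325),stop2=(300,350),stop3=(330,385),pin=(387,405),pin2=(375,395),gap=(355,392),gap2=(350,400),gap3=(390,375),plate=(440,480),ear=(440,375)).items():print(n,Z(*p).round(1))
A=lambda x,y,z:onplane(ci,(x+.5)/4-.5+170,(y+.5)/4-.5+40,z)
zs=Z(330,345)[2];zp=Z(387,405)[2]
yaw=.119;c,s=np.cos(yaw),np.sin(yaw)
f=lambda p:np.array([c*p[0]+s*p[1],-s*p[0]+c*p[1]])
for q in((320,402),(366,374),(412,345)):print("stop edge px",f(A(*q,zs)).round(2))
for q in((387,405),(414,405),(360,405)):print("pin px",f(A(*q,zp)).round(2))
# fits from colour-free depth masks
m=np.abs(P[...,2]-zp)<1.5
for v in range(40+325//4,40+440//4,2):
    print(v,[int(round(x)) for x in P[v,170+300//4:170+430//4,2]])
E
```

```text
stop [728.6 138.8  87.4]
stop2 [729.3 149.2  88.5]
stop3 [720.  148.4  87.4]
pin [710.3 140.4  88.4]
pin2 [713.9 141.   90.8]
gap [715.9 145.   86.9]
gap2 [714.9 146.7  85.9]
gap3 [715.  137.   76.9]
plate [679.7 145.5   9.4]
ear [709.3 127.   81.8]
stop edge px [731.18  65.58]
stop edge px [729.58  54.2 ]
stop edge px [728.16  42.86]
pin px [721.86  54.73]
pin px [718.29  50.24]
pin px [725.43  59.23]
121 [89, 88, 88, 87, 89, 89, 86, 89, 88, 87, 90, 87, 88, 89, 88, 89, 87, 88, 89, 87, 88, 88, 87, 83, 67, 46, 19, 16, 10, 10, 11, 10]
123 [88, 89, 88, 88, 89, 88, 88, 89, 89, 87, 89, 87, 87, 88, 89, 88, 88, 88, 88, 349, 87, 88, 89, 87, 76, 20, 18, 18, 16, 10, 9, 11]
125 [89, 89, 87, 89, 89, 87, 89, 89, 88, 88, 89, 88, 88, 88, 88, 89, 89, 88, 89, 88, 86, 86, 87, 18, 18, 18, 19, 19, 17, 10, 12, 10]
127 [89, 88, 89, 90, 87, 89, 89, 88, 88, 88, 89, 88, 87, 88, 87, 89, 89, 89, 87, 89, 86, 86, 80, 69, 17, 17, 17, 10, 10, 10, 13, 11]
129 [89, 89, 88, 88, 88, 89, 89, 89, 89, 87, 89, 88, 88, 88, 89, 89, 87, 86, 86, 87, 86, 86, 85, 85, 75, 10, 10, 11, 10, 79, 81, 81]
131 [89, 87, 88, 88, 89, 88, 
[... 540 characters left out ...]
6, 85, 85, 87, 86, 86, 11, 90, 90, 91, 90, 91, 89, 90, 90, 91, 90, 90, 91, 89, 90, 82, 82, 80]
141 [-2, 0, 0, 0, 1, 1, 1, 8, 10, 86, 85, 87, 10, 10, 9, 92, 91, 91, 89, 91, 90, 88, 90, 90, 90, 91, 90, 90, 90, 81, 82, 79]
143 [1, 1, 1, 0, 0, 1, 0, 0, 0, 10, 9, 10, 11, 9, 11, 90, 91, 90, 90, 91, 90, 90, 90, 91, 91, 89, 91, 92, 91, 9, 10, 10]
145 [0, 0, 1, 1, 0, 0, 1, -2, 1, 1, 7, 11, 9, 11, 10, 9, 90, 90, 89, 90, 89, 90, 91, 89, 89, 91, 90, 90, 11, 10, 11, 10]
147 [-1, 1, 0, 0, 0, 0, 0, -1, -1, 1, 1, 0, 9, 9, 10, 10, 10, 10, 89, 91, 90, 90, 91, 90, 90, 90, 10, 10, 10, 12, 11, 9]
149 [1, 0, 0, 0, 0, 0, 2, -1, -1, 0, 0, 0, 0, -1, 10, 9, 9, 10, 13, 11, 10, 9, 10, 11, 11, 9, 10, 10, 10, 11, 10, 11]
```

```bash
python3 - <<'E'
from h import *
ci=pickle.load(open("pics/w18.pkl","rb"));P=pts(ci,np.load("pics/w18.npy"))
yaw=.119;c,s=np.cos(yaw),np.sin(yaw)
f=lambda p:np.array([c*p[0]+s*p[1],-s*p[0]+c*p[1]])
for u,v in((258.5,139),(256.5,141),(268.5,131),(265.5,133)):print("pad edge",f(onplane(ci,u,v,86)).round(2))
m=(np.abs(P[...,2]-90.3)<2);m[:,:257]=0;m[:,276:]=0;m[:134]=0;m[149:]=0
ys,xs=np.nonzero(m);(cx,cy),rad=cv2.minEnclosingCircle(np.array([f(onplane(ci,u,v,90)) for u,v in zip(xs,ys)],np.float32));print("pin",cx,cy,rad,"lead",cx+6)
snap("t19","top")
a=cv2.imread("pics/t19.png");z=cv2.imread("pics/top0.png")
cv2.imwrite("pics/t19c.png",np.hstack([z[130:300,60:330],a[130:300,60:330]]))
E
```

```text
pad edge [727.16  59.25]
pad edge [726.93  61.67]
pad edge [727.01  48.34]
pad edge [727.31  51.38]
pin 721.7686767578125 54.85685348510742 6.014648914337158 lead 727.7686767578125
t 25.05 p [658.4 157.4 225.6] yaw -0.5511 z [-0.001 -0.    -1.   ] F [-0.5 -0.2  0.5] T [0.02 0.01 0.02] w 85.4 q [0.12 0.37 1.21 0.   1.56 2.24]
```

View pics/t19c.png

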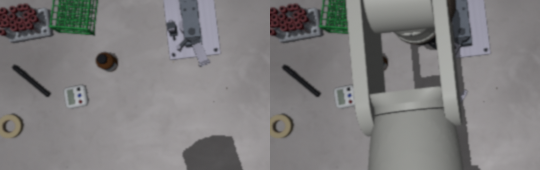

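The wrist view puts the pin's leading face at 727.8 mm and the stop's pad at 727.1 mm along the press axis. That is contact within measurement error, so I'm handing the job in.

```bash
python3 -c "
from station import r
print(r.finish_job())"
```

```text
the job is handed in; nothing more can be done
None
```

I closed the press with the bar, drew the bar out, laid it flat on the worktop and handed the job in at about 25 s of the 72 s allowed. The hand-in gave no verdict.

- **Insertion:** I gripped the bar at its grip and pushed it about 50 mm into the socket. I did not clearly feel the socket's bottom on the way in.
- **Swing:** The highest reading on the way over was 10 N across the bar, early in the swing. The force fell to about 1 N past the dead point, then rose to 5.8 N and 8.8 N over the last 2.5 mm. I took that as the stop, eased off at once and drew the bar out freely.
- **Lever at the stop:** The last wrist view showed the pin touching the stop's pad. The measured overlap was about 0.7 mm, which is within camera error.
- **Bar:** It lay flat and released, and its tip is roughly 95 mm from the socket's mouth by calculation.
- **Bystanders:** I made no contact with any of them that I could feel. The bottle and timer looked undisturbed in the late wrist views. The last top picture was no help as a check because the arm hid most of the scene. I did not look again at the slide box and specimen cup after the bar was laid down, but no move went near them.

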